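Refit and lock the filter of the dust extractor

TASK

Put the cleaned pleated filter back into the sloping intake of the bench dust extractor, handle outward and lying flat on its seat all round, then turn both turnbuttons square across its edges so that it is locked in. Lower the filter in gently, do not drop it, and leave the mug, the clay cup, the squeeze bottle and the brush where they are.

Things in the scene. Friction and masses are not known exactly. Their poses are not given: they have to be found in the camera images.
- filter: Flat filter cassette: aluminium frame, white paper pleats, 140 mm (x) by 190 mm (y) by 20 mm thick (z), 0.3 to 0.6 kg. Origin at the centre of its underside; z points out of the side with the handle. It starts lying on the bench, handle up. It may go in either way round (turned half round about z).
- filter_handle (a point): Middle of the filter's handle, (0, 0, 54 mm) in the filter's frame: a square bar 12 mm wide (x), 12 mm high (z) and 104 mm long (along y) on a post at each end, 80 mm clear between the posts. The bar spans z = 48 to 60 mm, 28 mm clear above the filter's face.
- extractor: Grey sheet-metal dust extractor, fixed to the bench: 320 mm wide (y), 300 mm deep, front (-x) a sloping face towards the robot, flat fan box behind it up to 185 mm high. Origin under its middle.
- intake: Recess for the filter in the face that slopes at 35 degrees, low edge to the robot. Origin: middle of the recess floor (the seat); x up the slope, y to the left along the width, z square out of the face. Recess 148 (x) by 198 (y) by 20 mm deep; rails all round, tops at z = 20 mm. Home: filter's origin at this origin (4 mm play each side), flush with the rails, z along z, x along x or reversed.
- button_left (a joint): Angle (rad) of the left steel turnbutton about the intake's z. 0: closed, nose square inward over the filter. 1.57: open, nose up the slope along the rail. Starts open at 1.4 to 1.75, clear of the recess. Closes clockwise seen from in front of the face. Turns from -0.7 to 2.1, friction about 0.12 N m, no stop or catch at 0, stays where left; blocked by the filter's edge if that is not down.
- button_right (a joint): Angle (rad) of the right turnbutton, mirror image of the left: 0 closed, nose square inward over the filter; 1.57 open, nose up the slope. Starts at 1.4 to 1.75; closes anticlockwise seen from in front of the face. Range, friction and behaviour as the left one.
- pivot_left (a point): Point on the left button's pivot axis at intake (0, 123, 50.5 mm), inside its thumb wing: a place to pinch it. Button: plate 22 mm wide, 6 mm thick, 2.5 mm above the rail, nose 62 mm and tail 10 mm from the pivot. The wing stands along the plate: 10 mm thick, from 18 mm behind the pivot to 38 mm towards the nose, rising 28 mm above the plate, its top 6 mm above this point.
- pivot_right (a point): The same point on the right button's pivot axis, at intake (0, -123, 50.5 mm). The button has the same sizes.
- mug: White mug, 76 mm across, 85 mm high, standing beside the filter (which of the two stands nearer the extractor varies). Not part of the job. Origin at the centre of its foot.
- cup: Unglazed red clay cup, 80 mm across, 75 mm high, in front of the extractor. Not part of the job. Origin at the centre of its foot.
- brush: Glaze brush lying on the bench beyond the filter. Not part of the job. Origin under its middle.
- slip_bottle: White squeeze bottle with a red nozzle, 66 mm across, 210 mm high, right of the extractor. Not part of the job. Origin at the centre of its foot.
Not all that is in view belongs to the job. What is shaped like the filter but pink is not meant.

How it is judged:
By the outcome, as a careful person would: the job done as asked, in the order asked, and still so for the second after the job is handed in, with the robot touching nothing.
It also fails if it takes over 69 s, if anything falls off the work surface, if the arm or the gripper's body presses on something with over 40 N, if the wrist force passes 120 N, or if a joint passes its speed limit or range.

ROBOT

A 6-joint arm with a two-finger parallel gripper is mounted at the origin on the work surface. World frame = base frame: x ahead of the robot, y to its left, z up, the work surface at z = 0. Lengths are in m, angles in rad, forces in N, time in s.
With the tool pointing down it reaches from about 0.375 to 0.925 m from the base axis. Payload 5.7 kg.
Tool frame: the origin (TCP) lies at the very end of the fingers, on their centre line; the grasp point (between the pads) lies 19 mm behind it (env.grip_point_offset is the z of the grasp point in the tool frame, in m); z points along the fingers, y is the direction in which the jaws open and shut (so a half turn about z gives the same grasp; the last joint's range is limited). The gripper opens to 88 mm and grips with 3 to 60 N. Pads are 20 mm wide; open, the fingers measure 115 mm over their backs; the gripper's body (75 mm by 178 mm) begins 61 mm behind the grasp point.
Start: joints at [1.089, 0.359, 1.51, -0, 1.272, -0.115], TCP at [0.215, 0.56, 0.223] pointing down, gripper open.
Joint ranges: [-2.97, 2.97], [-1.01, 2.36], [0.21, 2.38], [-0.96, 4.11], [0.2, 2.71], [-2.98, 2.98]. Speed limits (rad/s): [2.39, 2.39, 3.14, 3.14, 3.14, 3.14].

INTERFACE

Orientations are given as a unit quaternion [x, y, z, w].
In Python, from workcell import env, cams, workorder, models gives the robot as it stands.
- The arm moves only by the tool drive_tool, never from a script. Its argument "steps" is a list of rows, each a list of 3 entries, a list of its own where there are three numbers: the shift along the tool's x, y, z in cm, then the turn about the tool's z in rad, then the finger opening in cm, from 0 to 8.78. In form: [[[x, y, z], turn, jaw], ...]. A call has 1 to 20 rows; each row is the pose to reach, as a shift and turn from the pose commanded when the call began, along the tool's axes at that moment; what a row does not reach only later rows make up. A row lasts 1/8 s, in which the tool goes at most 62.5 mm and 10.7 degrees, less where a joint would pass 70% of its speed; a pose out of reach is approached as far as the arm can. A call with a gripper value outside its range is refused whole. The fingers move at their own pace and stop on an object; the grip force is fixed at half the most. Time passes only in rows, so rows that repeat a pose let the fingers close. It gives the time, the measured TCP pose, the force and the opening at its end, in the units of the state.
- env.sense(): the state, without advancing time (a new reading comes with each control period).
- cams.get_image(name): name is "scene" or "top"; returns a dict with "image" (480x640x3 uint8, red, green, blue), "camera_matrix" (3x3 intrinsics, pixels), "dist" ([k1, k2, p1, p2, k3] as OpenCV has them; the pictures are not rectified), "position" and "orientation" of the camera in the world. Camera axes: x right, y down, z forward; pixel columns grow to the right and rows downward; lengths in m; the calibration is good to about 2 mm. A picture is of the moment at which its call begins. There is no depth.
- workorder.sign_off(): hands the job in, once; it reports no verdict.
Trained networks look in a picture, given as the dict that the camera call returned (one of the last four; its "shot" number tells which), for a name from the list of things; names that differ only in an ending like _2 or _b are one class to them, and where a whole thing is asked for, a point or a joint stands for the part that bears it (a point fixed in the world has none). Each returns a list of dicts, best first, with "score" (0 to 1); they miss things now and then, are a little off and sometimes report something else, mostly with a low value. They report only what shows in the picture. A call takes as long as a camera call. They do not tell look-alikes from the thing itself.
- models.trace(label, picture): "region" (480x640 bool, what is visible of it) and "uv" ([column, row] in pixels, amid what is visible of it).
- models.landmark_of(label, picture): "uv" ([column, row] in pixels: a listed point, or the origin of a listed thing).
The state is a dict: "time_s": time; "joint_pos": joint angles; "dq": joint speeds; "tau": joint torques, N m; "ee_pos": TCP position; "tool_rot": TCP orientation; "wrist_force": force on the tool from outside, world axes, zero at the start; "wrist_torque": the same for the moment, N m; "opening": opening from 0.0 (shut) to 1.0 (fully open).
Only numpy, scipy, OpenCV 4.12 (cv2) and the standard library are available. Lean on these libraries where they do the work, as an engineer would, in place of code of your own. Each camera call takes 0.05 s, during which the arm holds its last target.

## Working session

There is one attempt and no reset: what is moved stays moved. The work goes in short steps, Python scripts to look and compute and a tool call to move; the robot and the scene stay as the last step left them, time stands still between calls to the robot, and variables do not carry over. Pictures are saved under pics/ and viewed, and the job is handed in when it is done.

Besides the shell and the picture viewer there is one more tool, called after "Request:" as name([rows], argument=value, ...), one row to a line, values as JSON. drive_tool: Moves the arm, as the interface text tells. Its arguments: {"type":"object","properties":{"steps":{"type":"array"}},"required":["steps"]}

```bash
ls; mkdir -p pics; python3 - <<'E'
from workcell import env,cams,workorder,models
import cv2,numpy as np
print(env.sense())
for n in ("scene","top"):
    p=cams.get_image(n)
    cv2.imwrite(f"pics/{n}0.png",p["image"][:,:,::-1])
    print(n,p["camera_matrix"],p["dist"],p["position"],p["orientation"])
    for l in ["filter","filter_handle","extractor","intake","button_left","button_right","pivot_left","pivot_right","mug","cup","brush","slip_bottle"]:
        try:
            r=models.landmark_of(l,p); print(l,"LM",[(np.round(d["uv"]).tolist(),round(d["score"],2)) for d in r])
        except Exception as e: print(l,e)
        try:
            r=models.trace(l,p); print(l,"TR",[(np.round(d["uv"]).tolist(),round(d["score"],2),int(d["region"].sum())) for d in r])
        except Exception as e: print(l,e)
print(env.sense()["time_s"])
E
```

```text
pics
{'time_s': 0.0, 'joint_pos': array([ 1.08891268e+00,  3.59505348e-01,  1.51142165e+00, -4.45785365e-06,
        1.27249598e+00, -1.15109145e-01]), 'dq': array([-0.00047582, -0.00113216,  0.00022464, -0.00049616, -0.0005591 ,
        0.0007024 ]), 'tau': array([ 3.09226569e-03, -5.15399730e+01, -2.70728678e+01,  6.77415705e-02,
        3.54254188e-02, -2.02591295e-04]), 'ee_pos': array([0.21485718, 0.55947536, 0.22181349]), 'tool_rot': array([ 1.82360344e-01,  9.83231340e-01, -8.75319807e-04, -2.67098310e-04]), 'wrist_force': array([ 0.2544563 , -0.83091761, -0.57871755]), 'wrist_torque': array([-0.03309833, -0.01772448, -0.01319408]), 'opening': 0.9999723179844613}
scene [[531.84206881   0.         319.81312849]
 [  0.         531.84206881 242.51939731]
 [  0.           0.           1.        ]] [0.05309836 0.         0.         0.         0.        ] [ 1.20072961 -0.09594754  0.89092741] [ 0.6801728   0.64493567 -0.23547393 -0.25685594]
filter LM [([141.0, 269.0], 0.68)]
filter TR [([141.0, 270.0], 0.9, 5572), ([250.0, 194.0], 0.86, 3770)]
filter_handle LM [([248.0, 178.0], 0.7
[... 2051 characters left out ...]
: brush, cup, extractor, filter, filter_handle, intake, mug, pivot_left, pivot_right, slip_bottle
button_right TR [([260.0, 203.0], 0.7, 390)]
pivot_left LM [([137.0, 237.0], 0.89)]
pivot_left TR [([201.0, 213.0], 0.9, 11818), ([172.0, 308.0], 0.62, 1239)]
pivot_right LM [([260.0, 224.0], 0.71)]
pivot_right TR [([205.0, 212.0], 0.8, 11448)]
mug LM [([388.0, 167.0], 0.41)]
mug TR [([393.0, 231.0], 0.6, 1313), ([202.0, 214.0], 0.4, 11397), ([171.0, 309.0], 0.17, 1175)]
cup LM [([178.0, 305.0], 0.87), ([139.0, 239.0], 0.54)]
cup TR []
brush LM [([392.0, 169.0], 0.9)]
brush TR [([381.0, 164.0], 0.58, 1184)]
slip_bottle LM [([352.0, 119.0], 0.81)]
slip_bottle TR [([354.0, 109.0], 0.96, 1120)]
2.3
```

View pics/scene0.png

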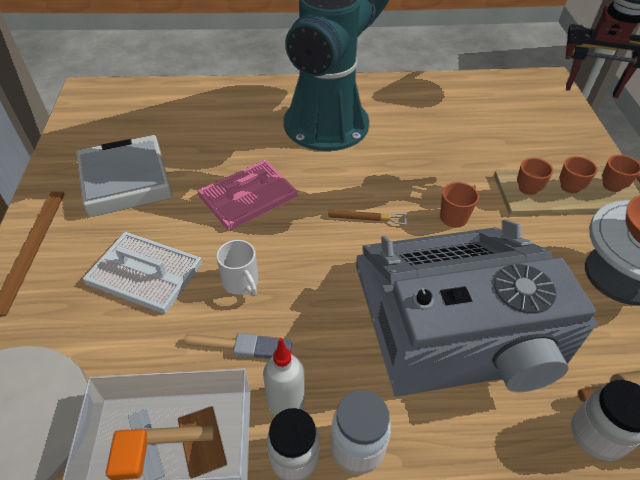

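View pics/top0.png

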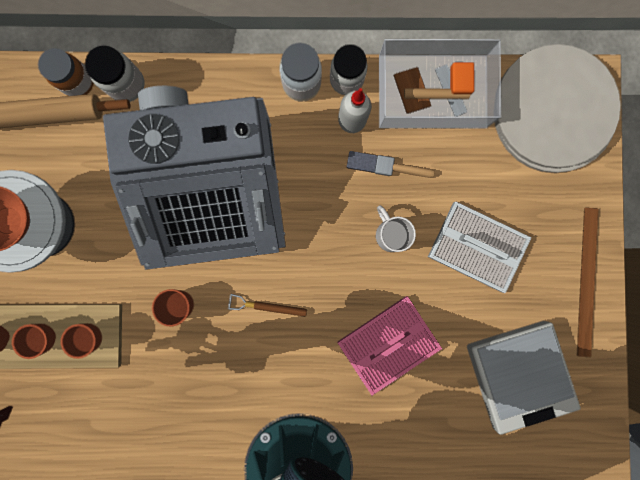

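```bash
python3 - <<'E'
import cv2
t=cv2.imread("pics/top0.png");s=cv2.imread("pics/scene0.png")
def c(im,x,y,w,h,f,n): cv2.imwrite("pics/"+n,cv2.resize(im[y:y+h,x:x+w],None,fx=f,fy=f,interpolation=cv2.INTER_CUBIC))
c(t,420,190,120,110,5,"c1.png")
c(t,100,150,190,125,4,"c2.png")
c(s,70,220,140,100,5,"c3.png")
c(s,350,200,200,110,4,"c4.png")
E
```

```text
(no output)
```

View pics/c1.png

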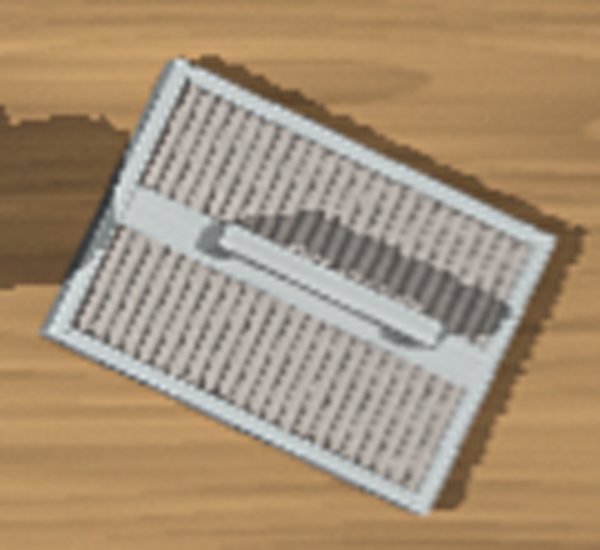

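View pics/c2.png

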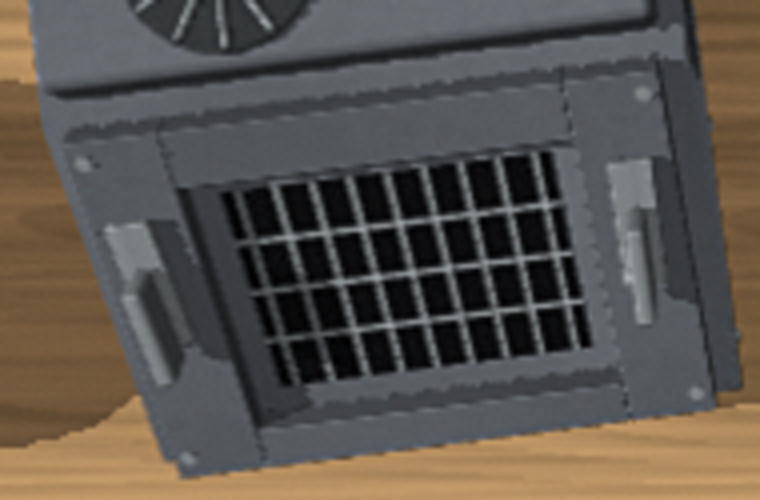

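View pics/c3.png

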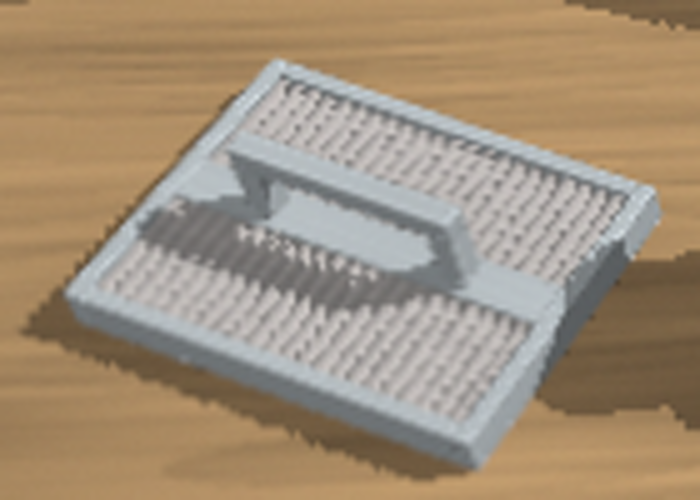

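View pics/c4.png

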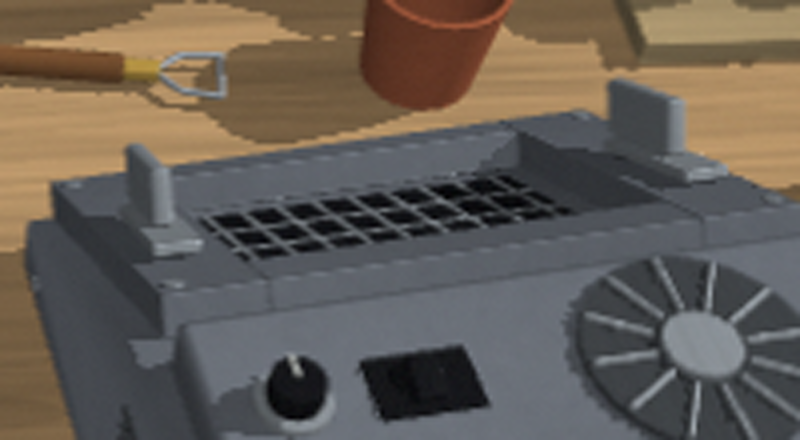

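```bash
cat > h.py <<'E'
import numpy as np,cv2
from scipy.spatial.transform import Rotation as R
from scipy.optimize import least_squares
CAM={"scene":(np.array([[531.84206881,0,319.81312849],[0,531.84206881,242.51939731],[0,0,1]]),np.array([0.05309836,0,0,0,0]),np.array([1.20072961,-0.09594754,0.89092741]),[0.6801728,0.64493567,-0.23547393,-0.25685594]),
"top":(np.array([[502.1569992,0,320.31287389],[0,502.1569992,238.48832621],[0,0,1]]),np.array([0.01977282,0,0,0,0]),np.array([0.47552412,-0.03298235,1.15418626]),[-0.70652265,0.70742399,-0.01763223,0.00813272])}
def proj(P,c):
    K,d,p,q=CAM[c]; M=R.from_quat(q).as_matrix().T
    return cv2.projectPoints(np.atleast_2d(P).astype(float),cv2.Rodrigues(M)[0],-M@p,K,d)[0][:,0]
def filt(v,P): # v=x,y,yaw
    return R.from_euler("z",v[2]).apply(np.atleast_2d(P))+[v[0],v[1],0]
S35=np.radians(35)
def intR(yaw):  # x up slope, y left, z out
    c,s=np.cos(S35),np.sin(S35)
    return R.from_euler("z",yaw).as_matrix()@np.array([[c,0,-s],[0,1,0],[s,0,c]])
def inta(v,P): return np.atleast_2d(P)@intR(v[3]).T+v[:3]
E
cat > fit1.py <<'E'
from h import *
u=lambda x,y,x0,y0,f:((x+.5)/f-.5+x0,(y+.5)/f-.5+y0)
C=[(70,95,20),(-70,95,20),(-70,-95,20),(70,-95,20)]
C=np.array(C)/1000
# filter: handle along y. top: left edge = ends
t=[u(180,62,420,190,5),u(553,240,420,190,5),u(428,513,420,190,5),u(48,330,420,190,5)]
s=[u(70,293,70,220,5),u(278,62,70,220,5),u(656,189,70,220,5),u(472,433,70,220,5)]
# world layout: top img up=+x, left=+y.  TL corner = (+x,+y local)->(70,95); right corner=(70,-95); bottom=(-70,-95); left=(-70,95)
T=C[[0,3,2,1]]; 
# scene view from far side looking back (+x toward viewer, -y to left?)
# scene: left corner=(70,-95), top=(-70,-95), right=(-70,95), bottom=(70,95)
Sx=C[[3,2,1,0]]
def f(v): return np.r_[(proj(filt(v,T),"top")-t).ravel(),(proj(filt(v,Sx),"scene")-s).ravel()]
r=least_squares(f,[0.47,-0.4,0.4*-1]);print(r.x,np.round(r.fun.reshape(-1,2),1).tolist())
def ft(v): return np.r_[(proj(filt(v,T),"top")-t).ravel()]
print(least_squares(ft,r.x).x)
L=np.array([(0,0,0),(0,123,50.5),(0,-123,50.5)])/1000
tp=np.array([(204,218),(137,237),(260,224)]);sp=np.array([(446,260),(506,221),(384,239)])
# recess rail-top corners in top
Rc=np.array([(74,99,20),(74,-99,20),(-74,99,20)])/1000
rc=[u(178,187,100,150,4),u(577,143,100,150,4),u(260,430,100,150,4)]
def g(v): return np.r_[(proj(inta(v,L),"top")-tp).ravel()*.3,(proj(inta(v,L),"scene")-sp).ravel()*.3,(proj(inta(v,Rc),"top")-rc).ravel()]
q=least_squares(g,[0.52,0.25,0.1,0.1]);print(q.x,np.round(q.fun.reshape(-1,2),1).tolist())
np.save("fv.npy",r.x);np.save("iv.npy",q.x)
E
python3 fit1.py
```

```text
[ 0.498886   -0.40990509 -0.44714814] [[-0.5, -1.6], [0.9, -1.1], [0.0, 0.2], [-0.2, 0.5], [-0.9, -0.8], [-0.0, -2.1], [0.8, -1.3], [0.2, 1.4]]
[ 0.49774729 -0.40979647 -0.45182889]
[0.5587955  0.19930918 0.09046345 0.11898851] [[-0.1, -0.1], [0.9, 0.1], [0.3, -0.3], [0.6, -1.1], [0.6, 0.7], [0.3, 0.0], [0.7, 0.4], [-0.1, -0.2], [-0.5, -0.0]]
```

```bash
cat > ov.py <<'E'
from h import *
def box(x0,x1,y0,y1,z0,z1):
    P=np.array([(x,y,z) for x in(x0,x1) for y in(y0,y1) for z in(z0,z1)])/1000
    E=[(a,b) for a in range(8) for b in range(a+1,8) if bin(a^b).count("1")==1]
    return P,E
def button(side,ang):
    out=[]
    for b in [(-10,62,-11,11,22.5,28.5),(-18,38,-5,5,28.5,56.5)]:
        P,E=box(*b)
        # along-nose axis; closed: inward (-y for left). open: +x
        a=ang; 
        if side=="l": d=np.array([np.sin(a),-np.cos(a)]); 
        else: d=np.array([np.sin(a),np.cos(a)])
        n=np.array([-d[1],d[0]])
        xy=P[:,:1]*d+P[:,1:2]*n+[0,0.123 if side=="l" else -0.123]
        out.append((np.c_[xy,P[:,2]],E))
    return out
def draw(im,c,x0,y0,w,h,f,parts,name):
    o=cv2.resize(im[y0:y0+h,x0:x0+w],None,fx=f,fy=f,interpolation=cv2.INTER_CUBIC)
    for P,E,col in parts:
        p=(proj(P,c)-[x0,y0]+.5)*f-.5
        for a,b in E: cv2.line(o,tuple(np.round(p[a]*16).astype(int)),tuple(np.round(p[b]*16).astype(int)),col,1,cv2.LINE_AA,4)
    cv2.imwrite("pics/"+name,o)
def fparts(v):
    r=[]
    for b,c in [((-70,70,-95,95,0,20),(0,0,255)),((-6,6,-52,52,48,60),(0,255,0))]:
        P,E=box(*b); r.append((filt(v,P),E,c))
    return r
def iparts(v,al,ar):
    P,E=box(-74,74,-99,99,0,20); r=[(inta(v,P),E,(0,0,255))]
    for s,a in(("l",al),("r",ar)):
        for P,E in button(s,a): r.append((inta(v,P),E,(0,255,255)))
    return r
E
cat > o1.py <<'E'
from ov import *
import sys
t=cv2.imread("pics/top0.png");s=cv2.imread("pics/scene0.png")
fv=np.load("fv.npy");iv=np.load("iv.npy");al,ar=float(sys.argv[1]),float(sys.argv[2]);k=sys.argv[3]
draw(t,"top",420,190,120,110,5,fparts(fv),f"o1_{k}.png")
draw(s,"scene",70,220,140,100,5,fparts(fv),f"o3_{k}.png")
draw(t,"top",100,150,190,125,4,iparts(iv,al,ar),f"o2_{k}.png")
draw(s,"scene",350,200,200,110,4,iparts(iv,al,ar),f"o4_{k}.png")
E
python3 o1.py 1.57 1.57 a
```

```text
(no output)
```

View pics/o1_a.png

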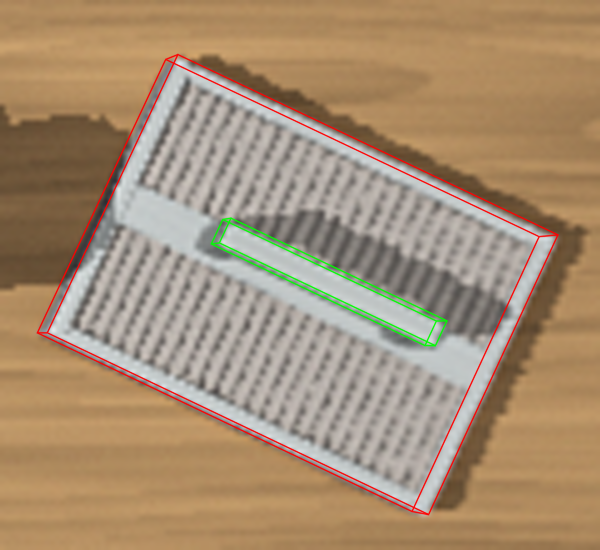

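View pics/o2_a.png

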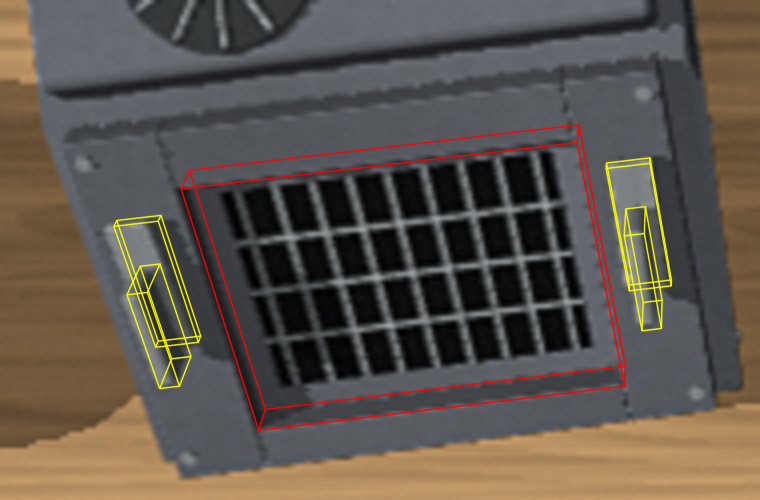

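View pics/o3_a.png

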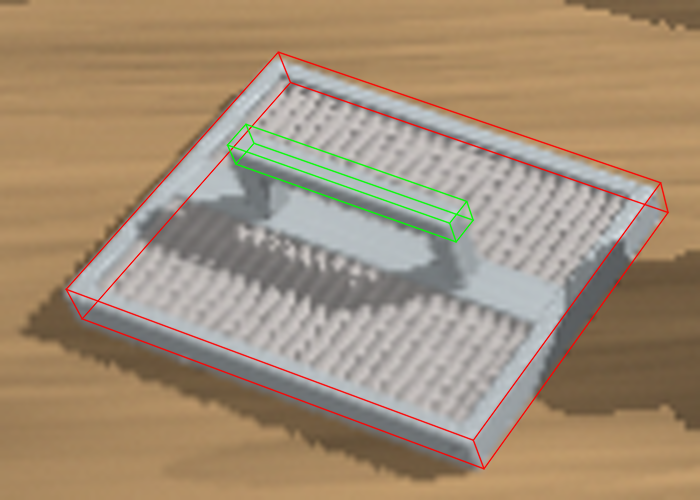

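View pics/o4_a.png

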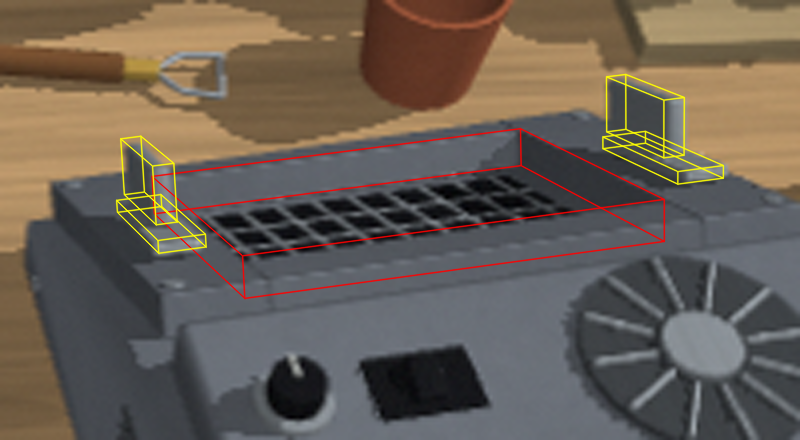

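```bash
cat > mv.py <<'E'
import numpy as np
from scipy.spatial.transform import Rotation as R
from workcell import env
def show(*wps):
    s=env.sense(); Rm=R.from_quat(s["tool_rot"]).as_matrix(); a0=np.arctan2(Rm[1,1],Rm[0,1])
    print("t",round(s["time_s"],2),"pos",np.round(s["ee_pos"],4),"yang",round(a0,4),"z",np.round(Rm[:,2],3),"F",np.round(s["wrist_force"],1),"op",round(s["opening"]*8.78,2),"j",np.round(s["joint_pos"],2))
    for (x,y,z,a) in wps:
        d=Rm.T@(np.array([x,y,z])-s["ee_pos"])*100
        print(np.round(d,2),"turn",round((a0-a+np.pi)%(2*np.pi)-np.pi,3))
E
python3 - <<'E'
from mv import *
import numpy as np
from h import filt
fv=np.load("fv.npy")
show((.46,.4,.32,.7),(.53,0,.32,.1),(.498,-.41,.2,-.449),(.498,-.41,.037,-.449))
E
```

```text
t 2.3 pos [0.2152 0.5601 0.2226] yang 1.204 z [-0. -0. -1.] F [ 0.4  0.  -0.1] op 8.76 j [ 1.09  0.36  1.51 -0.    1.27 -0.12]
[-28.6   -6.16  -9.74] turn 0.504
[-49.48 -40.99  -9.73] turn 1.104
[-61.19 -80.41   2.27] turn 1.653
[-61.19 -80.41  18.57] turn 1.653
```

Pictures: the white pleated filter with handle is at top (481,247) and scene (141,270). Look-alikes are the pink cassette at top (389,345) and the grey open box at top (523,378). I choose the white one; the close crop c1 shows aluminium frame, white pleats and bar handle. The open buttons are at top (138,221) and (260,203).

Request:
drive_tool([
  [[-28.6, -6.2, -9.7], 0.5, 8.7],
  [[-28.6, -6.2, -9.7], 0.5, 8.7],
  [[-28.6, -6.2, -9.7], 0.5, 8.7],
  [[-28.6, -6.2, -9.7], 0.5, 8.7],
  [[-49.5, -41, -9.7], 1.1, 8.7],
  [[-49.5, -41, -9.7], 1.1, 8.7],
  [[-49.5, -41, -9.7], 1.1, 8.7],
  [[-49.5, -41, -9.7], 1.1, 8.7],
  [[-49.5, -41, -9.7], 1.1, 8.7],
  [[-49.5, -41, -9.7], 1.1, 8.7],
  [[-49.5, -41, -9.7], 1.1, 8.7],
  [[-61.2, -80.4, 2.3], 1.653, 8.7],
  [[-61.2, -80.4, 2.3], 1.653, 8.7],
  [[-61.2, -80.4, 2.3], 1.653, 8.7],
  [[-61.2, -80.4, 2.3], 1.653, 8.7],
  [[-61.2, -80.4, 2.3], 1.653, 8.7],
  [[-61.2, -80.4, 2.3], 1.653, 8.7],
  [[-61.2, -80.4, 2.3], 1.653, 8.7],
  [[-61.2, -80.4, 2.3], 1.653, 8.7],
  [[-61.2, -80.4, 2.3], 1.653, 8.7],
])

```text
time_s: 4.8
ee_pos: [0.4979, -0.4094, 0.1995]
tool_rot: [0.847, 0.532, 0.0, -0.001]
wrist_force: [0.1, -0.4, 0.1]
opening: 0.992
```

```bash
python3 - <<'E'
from mv import *
show((.498,-.41,.2,-.449),(.498,-.41,.08,-.449),(.498,-.41,.037,-.449))
E
```

```text
t 4.8 pos [ 0.4979 -0.4094  0.1995] yang -0.4497 z [-0.     0.001 -1.   ] F [ 0.1 -0.4  0.1] op 8.71 j [-0.8   0.44  1.43  0.    1.27 -0.35]
[-0.05  0.03 -0.06] turn -0.001
[-0.06  0.04 11.94] turn -0.001
[-0.06  0.05 16.24] turn -0.001
```

Request:
drive_tool([
  [[0, 0, 6], 0, 6],
  [[0, 0, 11], 0, 5],
  [[0, 0, 14.5], 0, 4],
  [[0, 0, 16.2], 0, 4],
  [[0, 0, 16.2], 0, 2.5],
  [[0, 0, 16.2], 0, 1.6],
  [[0, 0, 16.2], 0, 0.4],
  [[0, 0, 16.2], 0, 0.4],
  [[0, 0, 16.2], 0, 0.4],
  [[0, 0, 16.2], 0, 0.4],
])

```text
time_s: 6.05
ee_pos: [0.4988, -0.4106, 0.0389]
tool_rot: [0.847, 0.532, 0.0, 0.001]
wrist_force: [-1.0, 0.9, 5.7]
opening: 0.133
```

```bash
python3 - <<'E'
from mv import *
show((.498,-.41,.037,-.449))
E
```

```text
t 6.05 pos [ 0.4988 -0.4106  0.0389] yang -0.4492 z [ 0.001 -0.001 -1.   ] F [-1.   0.9  5.7] op 1.17 j [-0.8   0.62  1.57  0.    0.95 -0.35]
[ 0.02 -0.1   0.19] turn -0.0
```

Request:
drive_tool([
  [[0, 0, -1.5], 0, 0.4],
  [[0, 0, -5], 0, 0.4],
  [[0, 0, -10], 0, 0.4],
  [[0, 0, -15], 0, 0.4],
  [[0, 0, -20], 0, 0.4],
  [[0, 0, -25], 0, 0.4],
  [[0, 0, -28], 0, 0.4],
  [[0, 0, -28], 0, 0.4],
])

```text
time_s: 7.05
ee_pos: [0.4988, -0.4107, 0.3206]
tool_rot: [0.847, 0.532, 0.0, 0.002]
wrist_force: [0.3, -0.2, -4.3]
opening: 0.135
```

```bash
python3 - <<'E'
from mv import *
from h import inta
iv=np.load("iv.npy")
def T(ix,iz,yy=0): 
    p=inta(iv,[ix/1000,yy,iz/1000])[0]; p[2]-=.015; return p
A=T(35.6,84.4)
print(A)
show((.54,-.1,.318,-.15),(A[0]-.01,A[1],.318,iv[3]),(A[0]-.01,A[1],A[2]+.05,iv[3]))
E
```

```text
[0.53968356 0.19702428 0.1650192 ]
t 7.05 pos [ 0.4988 -0.4107  0.3206] yang -0.4491 z [ 0.003 -0.004 -1.   ] F [ 0.3 -0.2 -4.3] op 1.18 j [-0.8   0.36  1.27 -0.    1.51 -0.35]
[29.78 -9.77  0.16] turn -0.299
[ 5.609e+01 -2.360e+01  4.000e-02] turn -0.568
[ 56.11 -23.65  10.34] turn -0.568
```

Request:
drive_tool([
  [[2, -0.7, 0], -0.02, 0.4],
  [[6, -2, 0], -0.06, 0.4],
  [[11, -3.6, 0], -0.11, 0.4],
  [[16, -5.2, 0], -0.16, 0.4],
  [[21, -6.9, 0], -0.21, 0.4],
  [[26, -8.6, 0], -0.26, 0.4],
  [[30.5, -10.5, 0], -0.31, 0.4],
  [[35, -12.5, 0], -0.36, 0.4],
  [[40, -15, 0], -0.41, 0.4],
  [[45, -17.7, 0], -0.46, 0.4],
  [[50, -20.4, 0], -0.51, 0.4],
  [[54, -22.5, 0], -0.55, 0.4],
  [[56.1, -23.6, 0], -0.568, 0.4],
  [[56.1, -23.6, 3], -0.568, 0.4],
  [[56.1, -23.6, 6], -0.568, 0.4],
  [[56.1, -23.6, 8], -0.568, 0.4],
  [[56.1, -23.6, 8], -0.568, 0.4],
])

```text
time_s: 9.18
ee_pos: [0.5251, 0.1978, 0.234]
tool_rot: [0.663, 0.748, -0.003, -0.003]
wrist_force: [-0.7, -0.7, -4.5]
opening: 0.134
```

```bash
python3 - <<'E'
from mv import *
from workcell import cams
import cv2
for n in("top","scene"):
    cv2.imwrite(f"pics/{n}1.png",cams.get_image(n)["image"][:,:,::-1])
show()
t=cv2.imread("pics/top1.png");s=cv2.imread("pics/scene1.png")
cv2.imwrite("pics/d1.png",np.vstack([cv2.resize(t[120:320,90:310],None,fx=3,fy=3,interpolation=2)]))
cv2.imwrite("pics/d2.png",cv2.resize(s[80:320,330:570],None,fx=2.5,fy=2.5,interpolation=2))
E
```

```text
t 9.28 pos [0.5278 0.1982 0.2369] yang 0.1197 z [-0.002 -0.    -1.   ] F [ 0.1 -1.1 -3.2] op 1.17 j [0.24 0.3  1.57 0.   1.28 0.12]
```

View pics/d1.png

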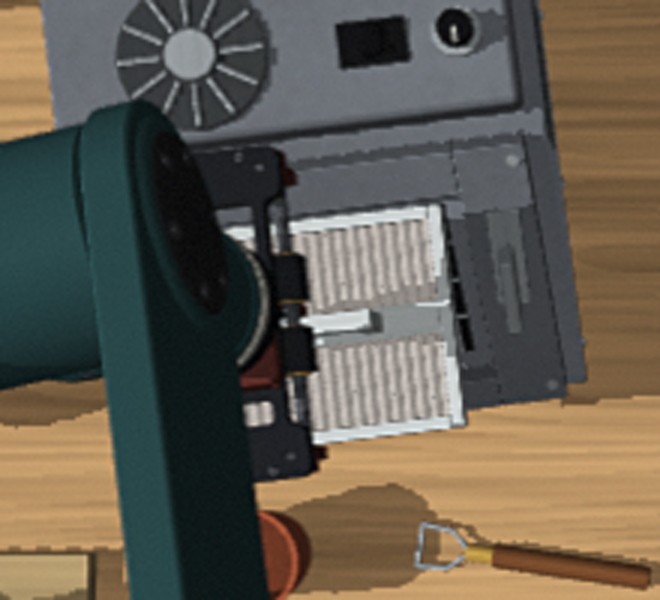

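View pics/d2.png

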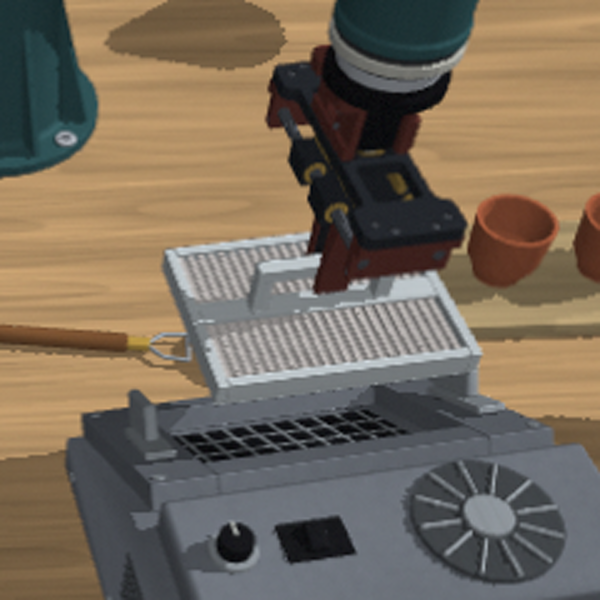

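```bash
cat > o5.py <<'E'
from ov import *
import sys
yo=float(sys.argv[1])
def fp(v,z):
    r=[]
    for b,c in [((-70,70,-95,95,0,20),(0,0,255)),((-6,6,-52,52,48,60),(0,255,0))]:
        P,E=box(*b); r.append((filt(v,P)+[0,0,z],E,c))
    return r
t=cv2.imread("pics/top1.png");s=cv2.imread("pics/scene1.png")
a=.1197; yy=np.array([-np.sin(a),np.cos(a)])*yo
v=[.5265+yy[0],.1982+yy[1],a]; v2=[.5278+yy[0],.1982+yy[1],a]
iv=np.load("iv.npy")
draw(t,"top",170,170,130,110,6,fp(v,.196)+iparts(iv,1.57,1.57),"e1.png")
draw(s,"scene",380,160,160,120,5,fp(v2,.198)+iparts(iv,1.57,1.57),"e2.png")
E
python3 o5.py 0
```

```text
(no output)
```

View pics/e1.png

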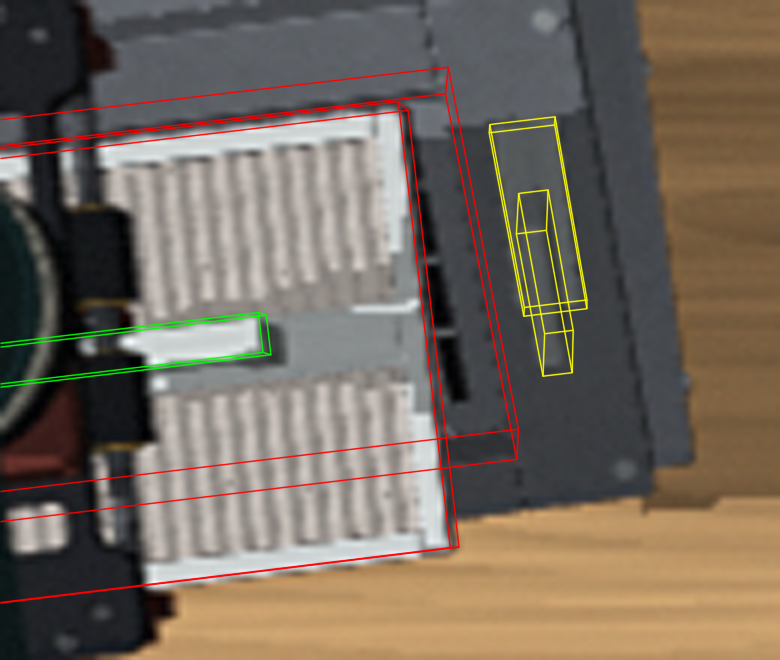

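View pics/e2.png

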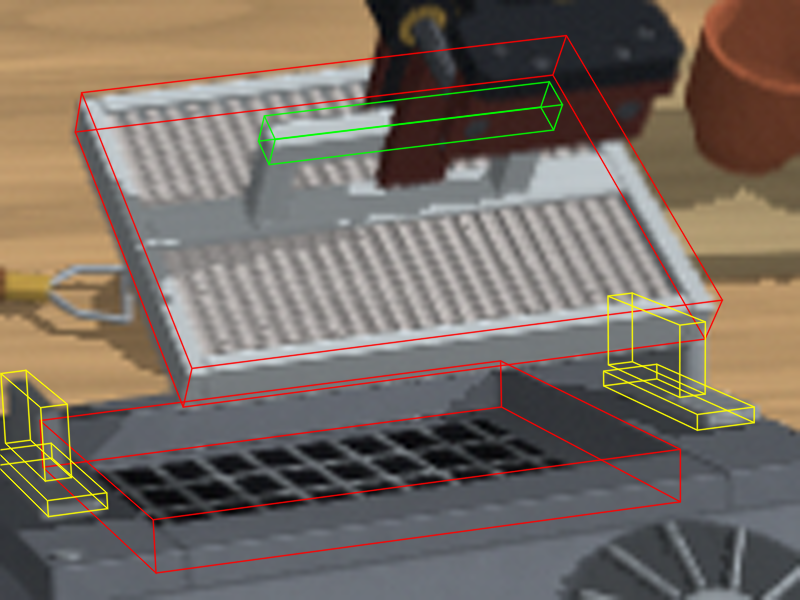

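```bash
cat > pl.py <<'E'
from mv import *
from h import inta
iv=np.load("iv.npy")
def T(th,a,dy=-1.7,dz=0,dx=0):
    th=np.radians(th); ix=a-70*np.cos(th)+54*np.sin(th); iz=70*np.sin(th)+54*np.cos(th)
    p=inta(iv,[(ix+dx)/1000,dy/1000,iz/1000])[0]; p[2]-=.015; p[2]+=dz/1000
    return (*p,iv[3])
E
python3 - <<'E'
from pl import *
show(T(35,58,dz=25),T(35,58,dz=10),*[T(t,a) for t,a in((35,58),(30,60),(25,61.5),(20,63),(15,65),(10,67.5),(5,69),(0,70))],T(0,70,dz=-3))
E
```

```text
t 9.28 pos [0.5278 0.1982 0.2369] yang 0.1197 z [-0.002 -0.    -1.   ] F [ 0.1 -1.1 -3.2] op 1.17 j [0.24 0.3  1.57 0.   1.28 0.12]
[-0.42  0.85  4.92] turn 0.001
[-0.42  0.86  6.42] turn 0.001
[-0.42  0.86  7.42] turn 0.001
[-0.42  0.58  7.93] turn 0.001
[-0.42  0.32  8.51] turn 0.001
[-0.42  0.11  9.13] turn 0.001
[-0.42  0.01  9.74] turn 0.001
[-0.42  0.02 10.34] turn 0.001
[-4.200e-01  1.000e-02  1.101e+01] turn 0.001
[-0.42  0.02 11.72] turn 0.001
[-0.42  0.02 12.02] turn 0.001
```

Request:
drive_tool([
  [[-0.4, 0.8, 2], 0, 0.4],
  [[-0.4, 0.8, 4], 0, 0.4],
  [[-0.4, 0.8, 5.5], 0, 0.4],
  [[-0.4, 0.8, 6.2], 0, 0.4],
  [[-0.4, 0.8, 6.4], 0, 0.4],
  [[-0.4, 0.8, 6.4], 0, 0.4],
])

```text
time_s: 10.02
ee_pos: [0.5378, 0.195, 0.1741]
tool_rot: [0.664, 0.748, 0.0, 0.0]
wrist_force: [-0.3, -0.1, -5.3]
opening: 0.136
```

```bash
python3 - <<'E'
from pl import *
from workcell import cams
import cv2
s=cams.get_image("scene")["image"][:,:,::-1];cv2.imwrite("pics/scene2.png",s)
cv2.imwrite("pics/f1.png",cv2.resize(s[140:320,350:570],None,fx=3.5,fy=3.3,interpolation=2))
show(*[T(t,a) for t,a in((35,58),(30,60),(25,61.5),(20,63),(15,65),(10,67.5),(5,69),(0,70))],T(0,70,dz=-3))
E
```

```text
t 10.07 pos [0.5378 0.195  0.1742] yang 0.1191 z [ 0.001  0.    -1.   ] F [-0.2 -0.4 -4.4] op 1.19 j [ 0.23  0.37  1.63 -0.    1.14  0.11]
[ 0.01 -0.11  1.15] turn 0.0
[ 0.01 -0.39  1.66] turn 0.0
[ 0.01 -0.66  2.25] turn 0.0
[ 0.01 -0.86  2.86] turn 0.0
[ 0.01 -0.97  3.47] turn 0.0
[ 0.01 -0.96  4.07] turn 0.0
[ 0.01 -0.98  4.74] turn 0.0
[ 0.01 -0.96  5.45] turn 0.0
[ 0.01 -0.96  5.75] turn 0.0
```

View pics/f1.png

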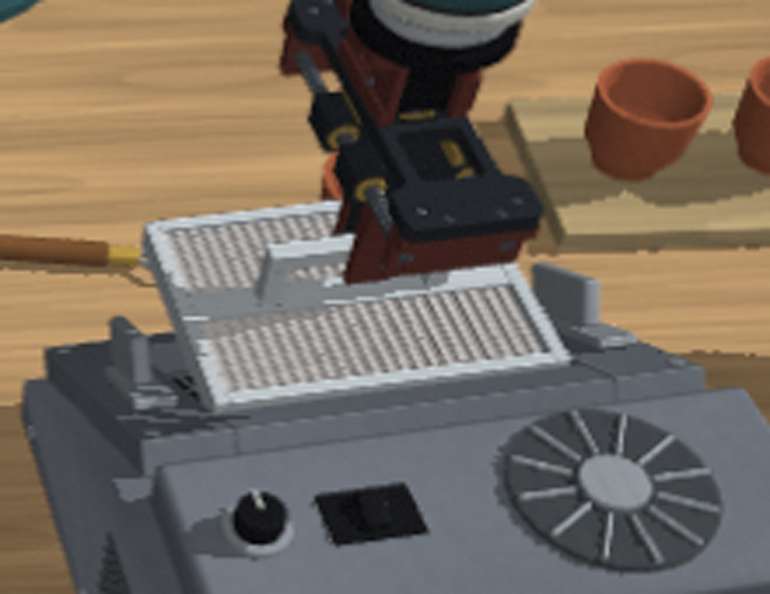

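Request:
drive_tool([
  [[0, -0.1, 0.4], 0, 0.4],
  [[0, -0.1, 0.8], 0, 0.4],
  [[0, -0.1, 1.1], 0, 0.4],
  [[0, -0.1, 1.3], 0, 0.4],
  [[0, -0.1, 1.4], 0, 0.4],
  [[0, -0.1, 1.4], 0, 0.4],
])

```text
time_s: 10.82
ee_pos: [0.5341, 0.1943, 0.16]
tool_rot: [0.664, 0.748, -0.002, -0.001]
wrist_force: [-9.4, -1.8, 6.4]
opening: 0.135
```

```bash
python3 - <<'E'
from pl import *
show(T(35,58))
E
```

```text
t 10.82 pos [0.5341 0.1943 0.16  ] yang 0.1192 z [-0.004 -0.001 -1.   ] F [-9.4 -1.8  6.4] op 1.18 j [ 0.23  0.38  1.65 -0.    1.12  0.11]
[ 0.03  0.26 -0.27] turn 0.0
```

Request:
drive_tool([
  [[0, -0.1, 0.15], 0, 0.4],
  [[0, -0.25, 0.4], 0, 0.4],
  [[0, -0.35, 0.6], 0, 0.4],
  [[0, -0.45, 0.8], 0, 0.4],
  [[0, -0.45, 0.8], 0, 0.4],
])

```text
time_s: 11.45
ee_pos: [0.5294, 0.1938, 0.1518]
tool_rot: [0.664, 0.748, -0.002, -0.001]
wrist_force: [-8.3, -1.7, 5.5]
opening: 0.143
```

```bash
python3 - <<'E'
from pl import *
show(T(25,61.5))
E
```

```text
t 11.45 pos [0.5294 0.1938 0.1518] yang 0.1192 z [-0.004 -0.001 -1.   ] F [-8.3 -1.7  5.5] op 1.25 j [0.23 0.38 1.67 0.   1.09 0.11]
[ 0.03  0.19 -0.  ] turn 0.0
```

```bash
cat > look.py <<'E'
import sys,cv2,numpy as np
from workcell import cams
k=sys.argv[1]
for n in sys.argv[2:]:
    im=cams.get_image(n)["image"][:,:,::-1]; cv2.imwrite(f"pics/{n}_{k}.png",im)
    x,y,w,h=(380,160,160,120) if n=="scene" else (110,140,180,130)
    f=5 if n=="scene" else 4
    cv2.imwrite(f"pics/z{n}_{k}.png",cv2.resize(im[y:y+h,x:x+w],None,fx=f,fy=f,interpolation=2))
E
python3 look.py g scene top
```

```text
(no output)
```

View pics/zscene_g.png

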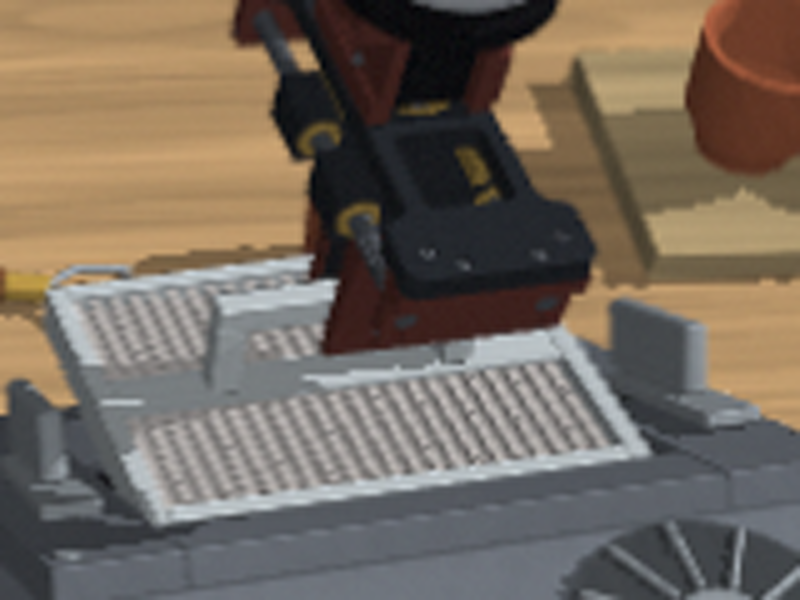

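View pics/ztop_g.png

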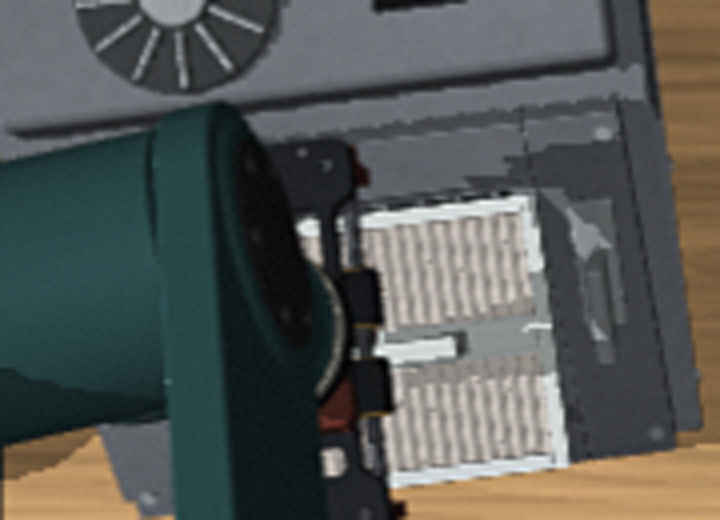

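```bash
cat >> pl.py <<'E'
from h import intR
from scipy.optimize import brentq
def est(d=15):
    s=env.sense(); p=s["ee_pos"]+[0,0,d/1000]; q=(intR(iv[3]).T@(p-iv[:3]))*1000
    try:
        th=brentq(lambda t:70*np.sin(t)+54*np.cos(t)-q[2],-.2,.9); a=q[0]+70*np.cos(th)-54*np.sin(th)
        print("handle intake",np.round(q,1),"theta",round(np.degrees(th),1),"a",round(a,1),"op",round(s["opening"]*87.8,2))
    except Exception as e: print(q,e)
E
python3 - <<'E'
from pl import *
est()
E
```

```text
handle intake [19.4 -2.  79.7] theta 26.7 a 57.7 op 12.27
```

Request:
drive_tool([
  [[0, -0.05, 0.2], 0, 0.4],
  [[0, -0.1, 0.4], 0, 0.4],
  [[0, -0.1, 0.6], 0, 0.4],
  [[0, -0.1, 0.8], 0, 0.4],
  [[0, -0.1, 1.0], 0, 0.4],
  [[0, -0.1, 1.2], 0, 0.4],
  [[0, -0.1, 1.2], 0, 0.4],
])

```text
time_s: 12.42
ee_pos: [0.5236, 0.1931, 0.1383]
tool_rot: [0.664, 0.748, -0.005, -0.004]
wrist_force: [-17.4, -2.4, 7.4]
opening: 0.15
```

```bash
python3 - <<'E'
from pl import *
est();show(T(15,65),T(0,70))
E
python3 look.py h scene
```

```text
handle intake [ 6.9 -2.  71.9] theta 16.8 a 58.3 op 13.21
t 12.43 pos [0.5236 0.1931 0.1383] yang 0.1192 z [-0.014 -0.002 -1.   ] F [-17.4  -2.4   7.4] op 1.32 j [0.23 0.4  1.69 0.   1.07 0.11]
[ 0.03  0.46 -0.13] turn 0.0
[0.03 0.49 1.86] turn 0.0
```

View pics/zscene_h.png

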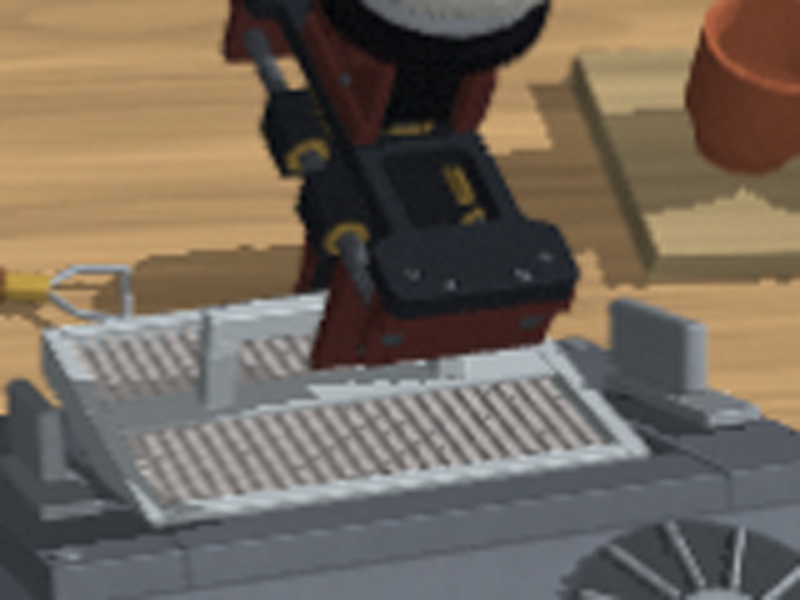

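```bash
cat > fitf.py <<'E'
from h import *
iv=np.load("iv.npy")
def fpose(w,P): # w: a (far bottom edge x), z, y, th, yaw err
    th=w[3]; P=np.array(P)/1000
    X=np.array([np.cos(th),0,-np.sin(th)]);Z=np.array([np.sin(th),0,np.cos(th)])
    q=np.array([w[0],w[2],w[1]])+ (P[:,:1]-.07)*X+P[:,2:3]*Z+P[:,1:2]*np.array([0,1,0])
    return inta(iv,q)
def fit(obs): # (cam,uv,P)
    def f(w): return np.concatenate([(proj(fpose(w,[P]),c)[0]-uv) for c,uv,P in obs])
    r=least_squares(f,[.066,0,0,.3]);print("a,z,y mm",np.round(r.x[:3]*1000,1),"th",round(np.degrees(r.x[3]),1),"res",np.round(r.fun,1)); return r.x
Zs=lambda x,y:((x+.5)/5-.5+380,(y+.5)/5-.5+160)
Zt=lambda x,y:((x+.5)/4-.5+110,(y+.5)/4-.5+140)
E
python3 - <<'E'
from fitf import *
fit([("scene",Zs(153,520),(70,-95,20)),("scene",Zs(648,450),(70,95,20)),("scene",Zs(45,333),(-70,-95,20))])
# earlier g, both views
fit([("scene",Zs(155,522),(70,-95,20)),("scene",Zs(650,452),(70,95,20)),("scene",Zs(50,292),(-70,-95,20)),("top",Zt(530,195),(70,-95,20)),("top",Zt(567,465),(-70,-95,20))])
E
```

```text
a,z,y mm [49.1 -5.   1.9] th 17.0 res [-0.1 -0.4  0.1  0.4  0.   0. ]
a,z,y mm [56.3 -2.  -0.1] th 25.3 res [ 0.1 -0.2  1.3  0.4 -0.2 -0.   0.6  0.2  0.7  0.5]
```

Request:
drive_tool([
  [[0, 0.2, -0.1], 0, 0.4],
  [[0, 0.4, -0.2], 0, 0.4],
  [[0, 0.6, -0.3], 0, 0.4],
  [[0, 0.6, -0.3], 0, 0.4],
])

```text
time_s: 12.98
ee_pos: [0.5244, 0.1931, 0.1403]
tool_rot: [0.664, 0.748, -0.009, -0.008]
wrist_force: [-26.7, -3.3, 9.8]
opening: 0.152
```

```bash
python3 - <<'E'
from pl import *
est();show(T(15,66),T(5,69),T(0,70))
E
```

```text
handle intake [ 8.6 -2.  73.1] theta 18.1 a 58.3 op 13.31
t 12.97 pos [0.5244 0.1931 0.1403] yang 0.1192 z [-0.024 -0.004 -1.   ] F [-26.7  -3.3   9.8] op 1.33 j [0.23 0.4  1.67 0.   1.09 0.11]
[0.03 0.47 0.  ] turn 0.0
[0.03 0.41 1.34] turn 0.0
[0.04 0.44 2.05] turn 0.0
```

```bash
python3 - <<'E'
from ov import *
s=cv2.imread("pics/scene0.png");iv=np.load("iv.npy")
draw(s,"scene",370,225,100,70,8,[], "k0.png"); 
draw(s,"scene",460,215,90,60,8,iparts(iv,1.7,1.5),"k1.png")
draw(s,"scene",460,215,90,60,8,[],"k2.png")
E
```

```text
(no output)
```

View pics/k0.png

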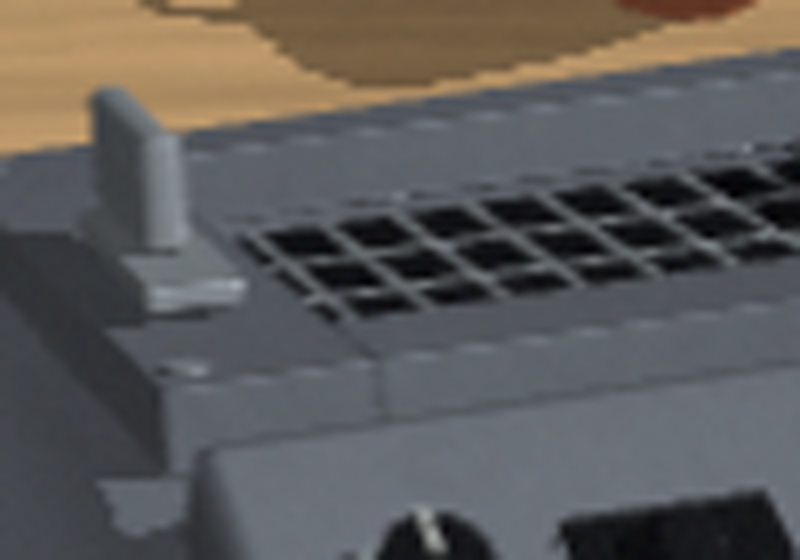

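View pics/k1.png

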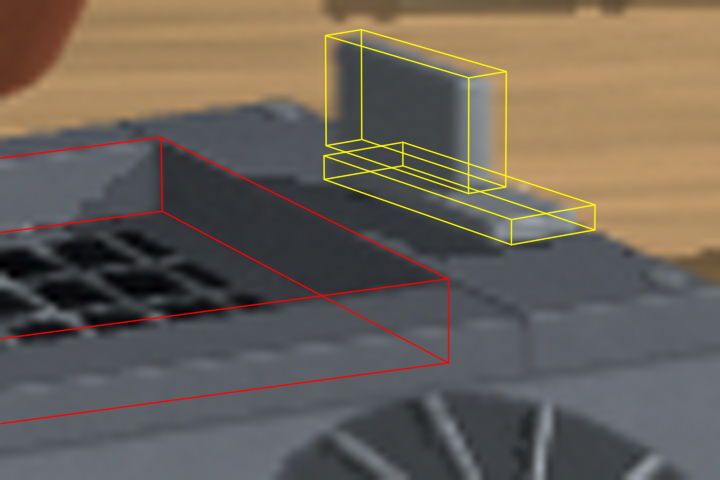

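View pics/k2.png

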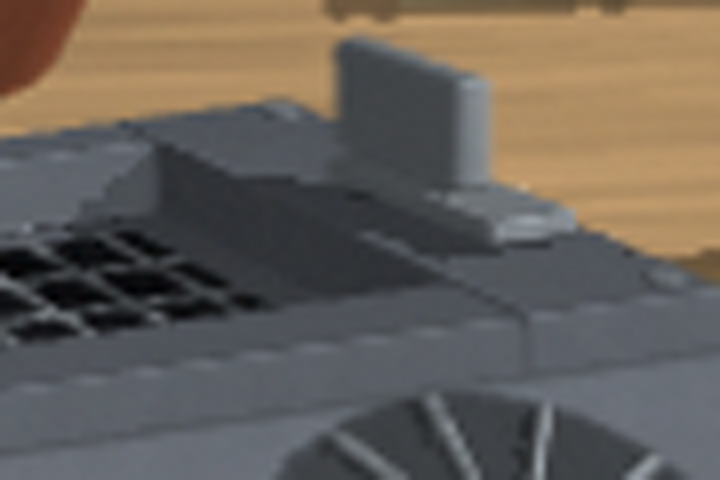

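```bash
python3 - <<'E'
from pl import *
c,s_=np.cos(iv[3]),np.sin(iv[3])
C=np.array([.5378-.0005*c,.195-.0005*s_,.1742-.031]);print(C)
for th,a,dz in((18,65,6),(18,65,0),(12,67,0),(6,69,0),(0,70,0),(0,70,-3)):
    p=np.array(T(th,a,dz=dz)[:3])-C
    print(th,a,dz,"tool x,y,z cm", np.round(100*np.array([-s_*p[0]+c*p[1],c*p[0]+s_*p[1],-p[2]]),2))
E
```

```text
[0.53730354 0.19494065 0.1432    ]
18 65 6 tool x,y,z cm [ 0.01 -0.76 -0.67]
18 65 0 tool x,y,z cm [ 0.01 -0.76 -0.07]
12 67 0 tool x,y,z cm [ 0.01 -0.88  0.7 ]
6 69 0 tool x,y,z cm [ 0.01 -0.9   1.49]
0 70 0 tool x,y,z cm [ 0.01 -0.91  2.35]
0 70 -3 tool x,y,z cm [ 0.01 -0.91  2.65]
```

Request:
drive_tool([
  [[0, -0.4, -0.4], 0, 0.4],
  [[0, -0.8, -0.9], 0, 0.4],
  [[0, -0.8, -0.9], 0, 0.4],
  [[0, -0.8, -0.9], 0, 0.4],
])

```text
time_s: 13.48
ee_pos: [0.5298, 0.194, 0.1518]
tool_rot: [0.664, 0.748, 0.0, 0.0]
wrist_force: [0.1, 0.4, -4.5]
opening: 0.145
```

```bash
python3 - <<'E'
from pl import *
est();show(T(18,65),T(35,58))
E
python3 look.py i scene top
```

```text
handle intake [19.7 -1.9 79.4] theta 26.3 a 58.5 op 12.75
t 13.47 pos [0.5298 0.194  0.1518] yang 0.1188 z [ 0.001  0.    -1.   ] F [ 0.1  0.4 -4.5] op 1.27 j [ 0.23  0.38  1.67 -0.    1.09  0.11]
[ 0.02 -0.01  0.79] turn -0.0
[ 0.02  0.7  -1.09] turn -0.0
```

View pics/zscene_i.png

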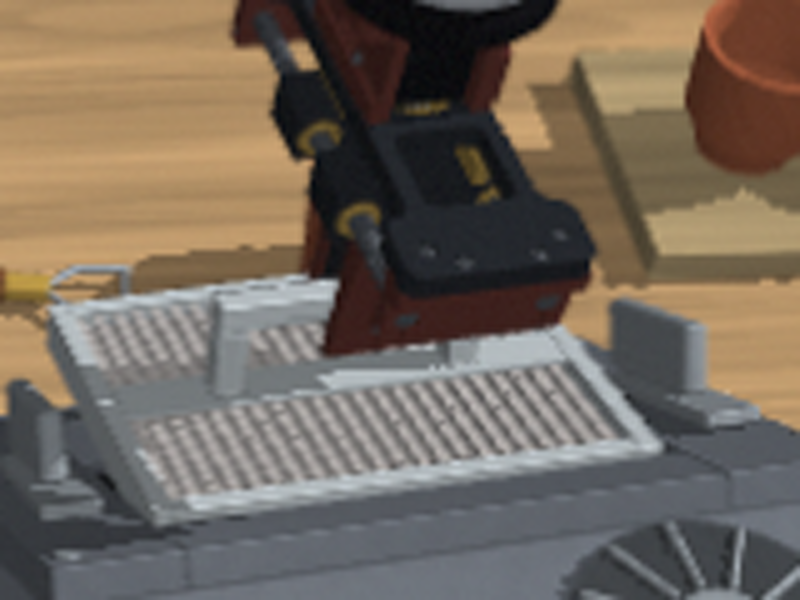

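View pics/ztop_i.png

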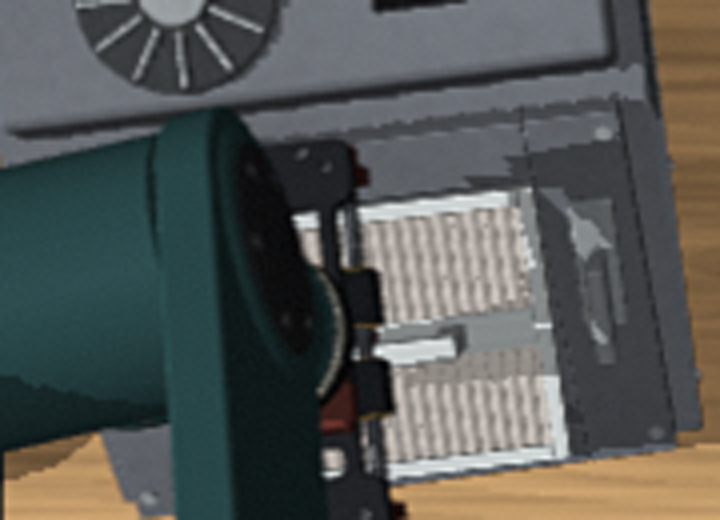

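```bash
python3 - <<'E'
from fitf import *
o=[("scene",Zs(155,521),(70,-95,20)),("scene",Zs(660,449),(70,95,20)),("scene",Zs(50,308),(-70,-95,20)),("top",Zt(531,189),(70,-95,20)),("top",Zt(567,457),(-70,-95,20))]
w=fit(o)
print("handle", (np.array(w[0])*1000-70*np.cos(w[3])+54*np.sin(w[3])), w[1]*1000+70*np.sin(w[3])+54*np.cos(w[3]))
E
```

```text
a,z,y mm [62.3 -0.2 -0.6] th 21.4 res [ 0.7 -0.4  0.4  0.5 -0.1 -0.   0.1  0.   0.9  0.3]
handle 16.930673415011512 75.62641930420813
```

```bash
python3 - <<'E'
from pl import *
show(*[T(t,a) for t,a in((21,67),(18,67),(15,67.5),(12,68),(9,69),(6,69.5),(3,70),(0,70))])
E
```

```text
t 13.57 pos [0.5295 0.1939 0.1516] yang 0.1189 z [ 0. -0. -1.] F [ 0.4 -0.8 -4.6] op 1.28 j [ 0.23  0.38  1.67 -0.    1.09  0.11]
[0.02 0.37 0.22] turn -0.0
[0.02 0.19 0.65] turn -0.0
[0.02 0.08 1.06] turn -0.0
[ 0.02 -0.01  1.48] turn -0.0
[ 0.02 -0.03  1.87] turn -0.0
[ 0.02 -0.07  2.3 ] turn -0.0
[ 0.02 -0.09  2.73] turn -0.0
[ 0.02 -0.12  3.19] turn -0.0
```

Request:
drive_tool([
  [[0, 0.3, 0.1], 0, 0.4],
  [[0, 0.3, 0.3], 0, 0.4],
  [[0, 0.2, 0.65], 0, 0.4],
  [[0, 0.15, 1.05], 0, 0.4],
  [[0, 0.1, 1.5], 0, 0.4],
  [[0, 0.1, 1.5], 0, 0.4],
])

```text
time_s: 14.32
ee_pos: [0.5283, 0.1938, 0.1362]
tool_rot: [0.664, 0.748, -0.001, -0.001]
wrist_force: [-6.1, -1.5, 1.8]
opening: 0.159
```

```bash
python3 - <<'E'
from pl import *
est();show(T(6,69))
E
python3 look.py j scene top
```

```text
handle intake [ 9.5 -1.8 67.5] theta 12.2 a 66.6 op 13.95
t 14.32 pos [0.5283 0.1938 0.1362] yang 0.1191 z [-0.003 -0.    -1.   ] F [-6.1 -1.5  1.8] op 1.4 j [0.23 0.4  1.69 0.   1.06 0.11]
[0.01 0.01 0.79] turn 0.0
```

View pics/zscene_j.png

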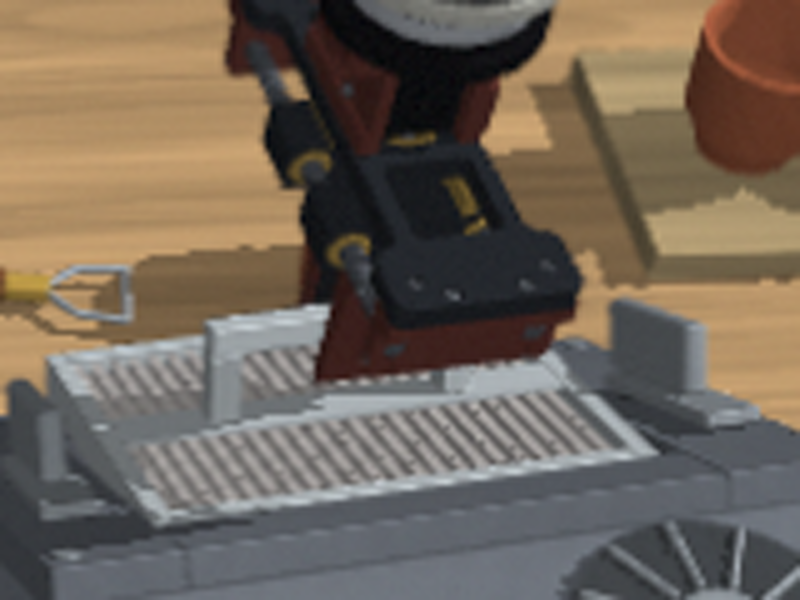

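View pics/ztop_j.png

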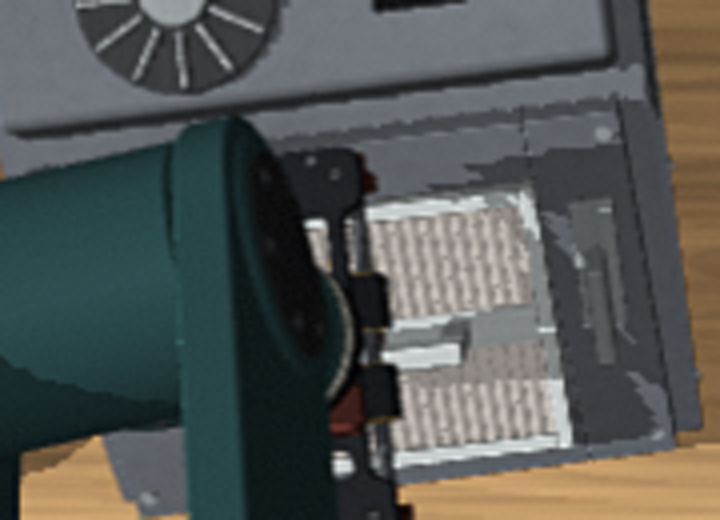

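Request:
drive_tool([
  [[0, 0.1, 0.35], 0, 0.4],
  [[0, 0.1, 0.7], 0, 0.4],
  [[0, 0.1, 1.0], 0, 0.4],
  [[0, 0.1, 1.3], 0, 0.4],
  [[0, 0.1, 1.3], 0, 0.4],
])

```text
time_s: 15.05
ee_pos: [0.5261, 0.1935, 0.1223]
tool_rot: [0.664, 0.748, -0.004, -0.003]
wrist_force: [-9.6, -0.9, 1.4]
opening: 0.164
```

```bash
python3 - <<'E'
from pl import *
est();show(T(0,70))
E
python3 look.py k scene top
```

```text
handle intake [-0.3 -1.9 57.4] theta 2.8 a 66.9 op 14.4
t 15.05 pos [0.5261 0.1935 0.1223] yang 0.1192 z [-0.009 -0.002 -1.   ] F [-9.6 -0.9  1.4] op 1.44 j [0.23 0.42 1.7  0.   1.03 0.11]
[0.02 0.22 0.26] turn 0.0
```

View pics/zscene_k.png

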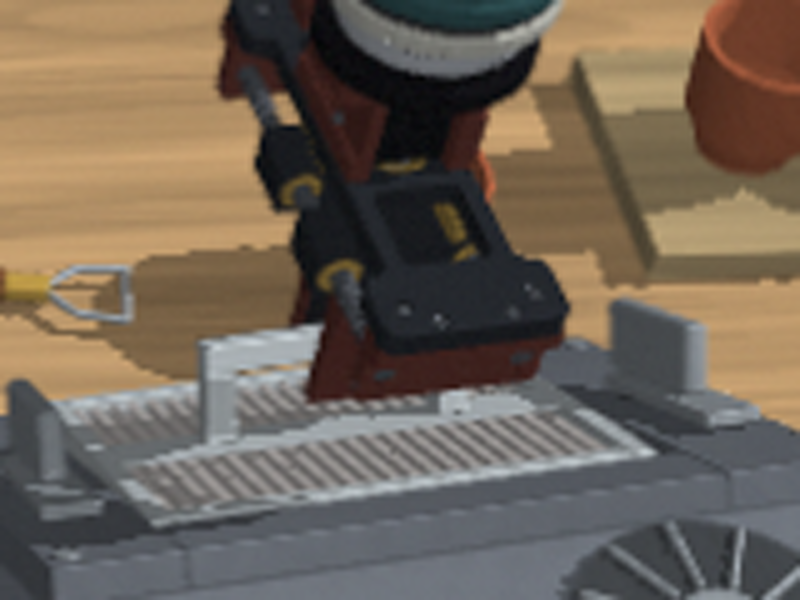

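View pics/ztop_k.png

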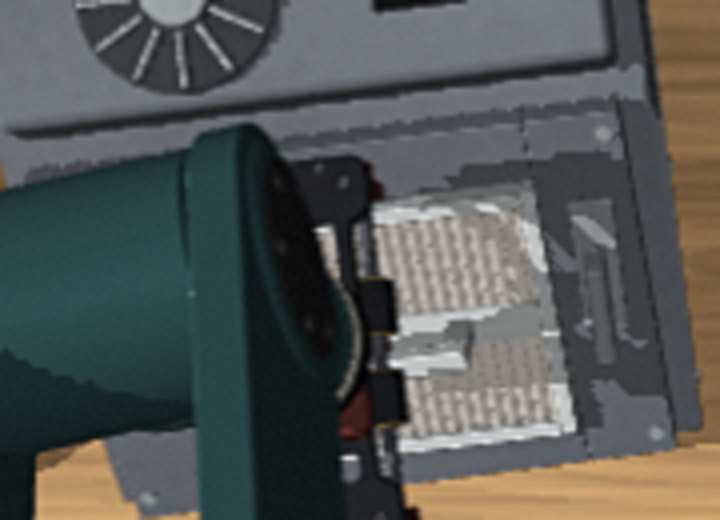

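```bash
python3 - <<'E'
from fitf import *
o=[("scene",Zs(155,523),(70,-95,20)),("scene",Zs(657,454),(70,95,20)),("scene",Zs(58,403),(-70,-95,20)),("top",Zt(530,182),(70,-95,20)),("top",Zt(577,432),(-70,-95,20))]
w=fit(o)
o=[("scene",Zs(155,521),(70,-95,20)),("scene",Zs(657,454),(70,95,20)),("scene",Zs(46,355),(-70,-95,20)),("top",Zt(530,187),(70,-95,20)),("top",Zt(570,445),(-70,-95,20))]
w=fit(o)
from ov import *
im=cv2.imread("pics/top_k.png")
draw(im,"top",230,170,60,90,8,iparts(np.load("iv.npy"),1.57,1.57)[:1],"m1.png")
im=cv2.imread("pics/scene_k.png")
draw(im,"scene",380,225,140,50,5.7,iparts(np.load("iv.npy"),1.57,1.57)[:1],"m2.png")
E
```

```text
a,z,y mm [68.5 -3.  -0.7] th 4.8 res [ 0.7  0.1  1.   0.4 -1.8 -0.4  0.4  1.2 -0.2 -0.9]
a,z,y mm [65.  -2.1 -0.9] th 12.9 res [ 0.5  0.1  0.8  0.   0.3 -0.   0.6  0.4  1.2  0.1]
```

View pics/m1.png

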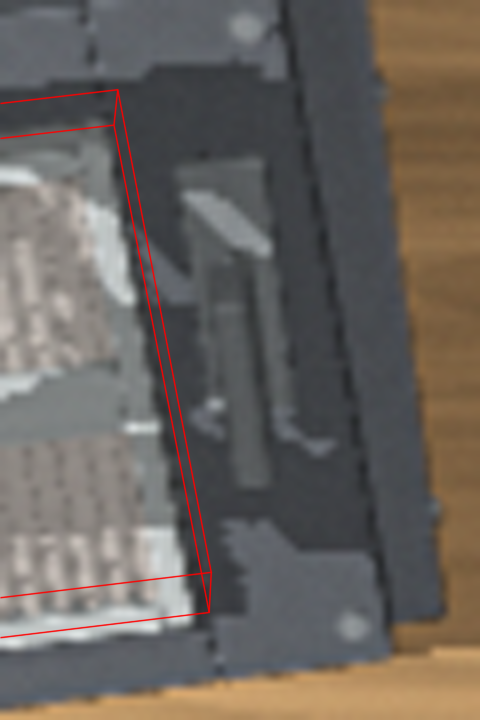

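View pics/m2.png

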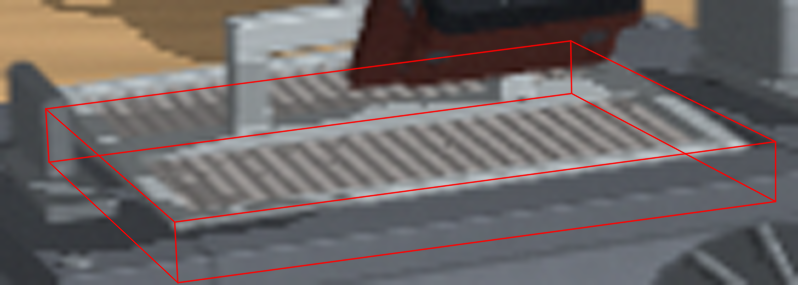

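Request:
drive_tool([
  [[0, 0.05, 0.25], 0, 0.4],
  [[0, 0.05, 0.5], 0, 0.4],
  [[0, 0.05, 0.75], 0, 0.4],
  [[0, 0.05, 0.75], 0, 0.4],
])

```text
time_s: 15.65
ee_pos: [0.5266, 0.1935, 0.1155]
tool_rot: [0.664, 0.748, -0.003, -0.003]
wrist_force: [-12.0, -1.7, 6.2]
opening: 0.166
```

```bash
python3 - <<'E'
from pl import *
est();show(T(0,70))
E
python3 look.py l scene top
```

```text
handle intake [-3.7 -1.9 51.5] theta -2.0 a 68.1 op 14.6
t 15.65 pos [0.5266 0.1935 0.1155] yang 0.1191 z [-0.009 -0.002 -1.   ] F [-12.   -1.7   6.2] op 1.46 j [0.23 0.43 1.71 0.   1.02 0.11]
[ 0.02  0.16 -0.42] turn 0.0
```

View pics/zscene_l.png

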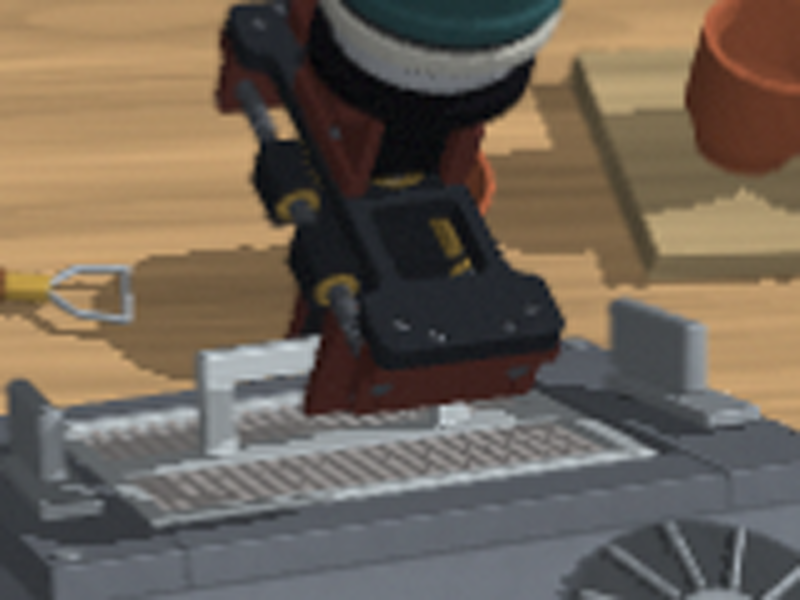

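View pics/ztop_l.png

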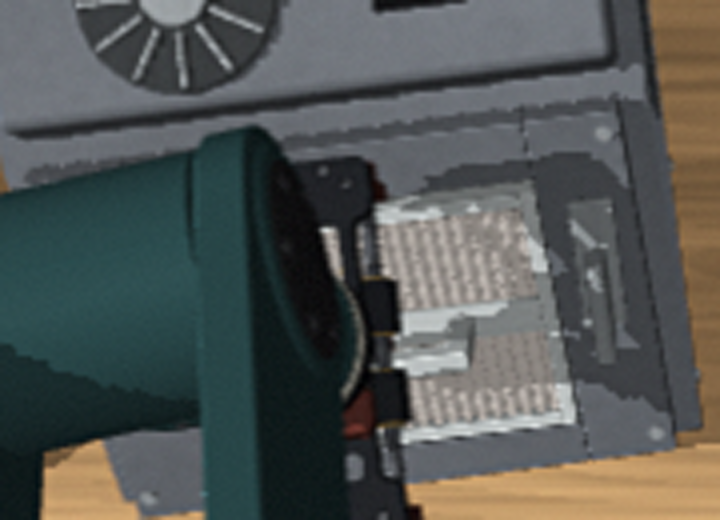

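```bash
cat > home.py <<'E'
from ov import *
import sys
k=sys.argv[1]; iv=np.load("iv.npy"); al,ar=1.57,1.57
P,E=box(-70,70,-95,95,0,20); parts=[(inta(iv,P),E,(0,0,255))]
P,E=box(-6,6,-52,52,48,60); parts+=[(inta(iv,P),E,(0,255,0))]
draw(cv2.imread(f"pics/scene_{k}.png"),"scene",380,210,150,65,5.3,parts,f"hs_{k}.png")
draw(cv2.imread(f"pics/top_{k}.png"),"top",130,160,150,100,5.3,parts,f"ht_{k}.png")
E
python3 home.py l
```

```text
(no output)
```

View pics/hs_l.png

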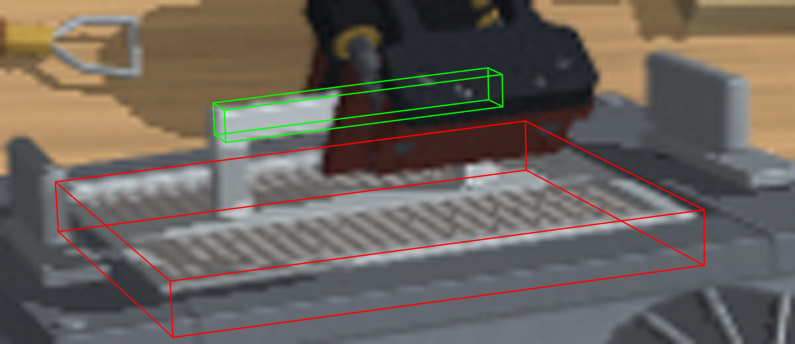

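View pics/ht_l.png

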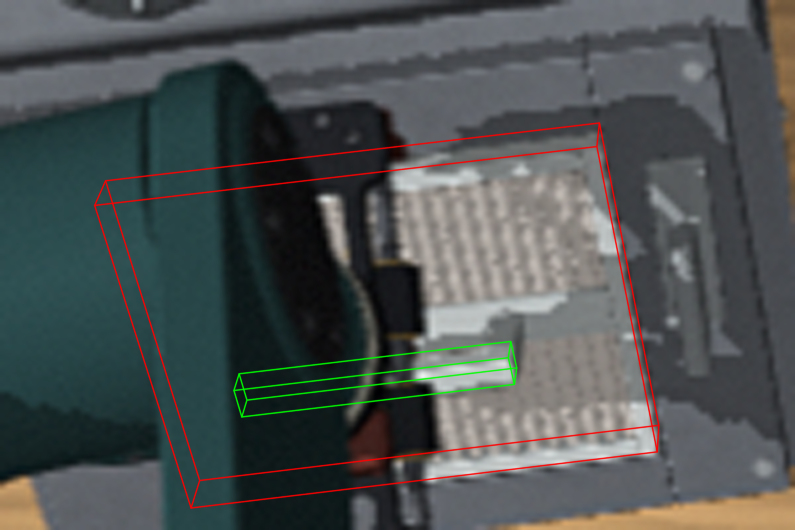

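Request:
drive_tool([
  [[0, 0, 0.2], 0, 0.4],
  [[0, 0, 0.4], 0, 0.4],
  [[0, 0, 0.5], 0, 0.4],
  [[0, 0, 0.5], 0, 0.4],
])

```text
time_s: 16.25
ee_pos: [0.5268, 0.1936, 0.1143]
tool_rot: [0.664, 0.748, -0.003, -0.002]
wrist_force: [-22.3, -4.4, 39.4]
opening: 0.167
```

```bash
python3 - <<'E'
from pl import *
est();show(T(0,70))
E
python3 look.py m scene top; python3 home.py m
```

```text
handle intake [-4.3 -1.9 50.4] theta -2.9 a 68.3 op 14.66
t 16.25 pos [0.5268 0.1936 0.1143] yang 0.1195 z [-0.007 -0.001 -1.   ] F [-22.3  -4.4  39.4] op 1.47 j [0.23 0.43 1.71 0.   1.01 0.11]
[ 0.01  0.15 -0.54] turn 0.0
```

View pics/hs_m.png

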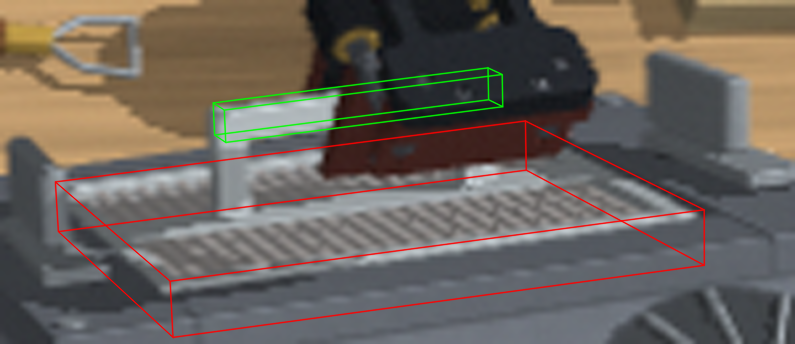

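View pics/ht_m.png

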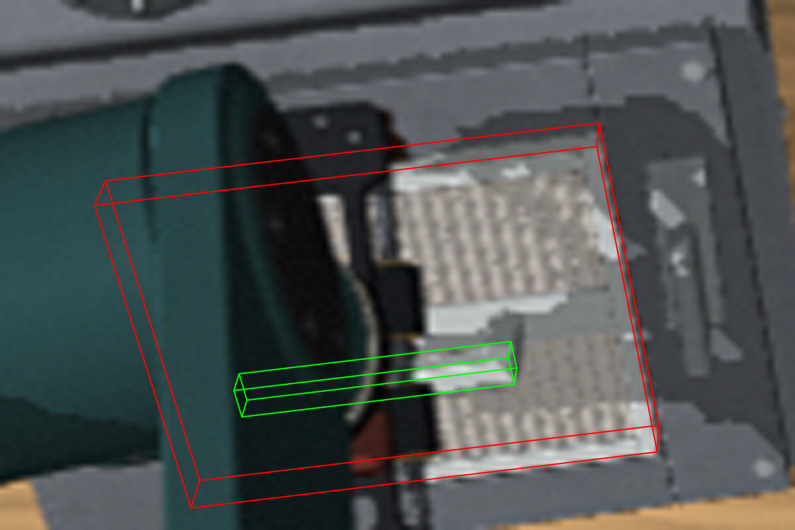

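Request:
drive_tool([
  [[0, 0, -0.3], 0, 0.4],
  [[0, 0, -0.4], 0, 1.6],
  [[0, 0, -0.4], 0, 1.8],
  [[0, 0, -0.4], 0, 2.0],
  [[0, 0, -0.4], 0, 2.0],
  [[0, 0, -0.5], 0, 2.1],
  [[0, 0, -0.6], 0, 2.2],
  [[0, 0, -0.6], 0, 2.2],
])

```text
time_s: 17.35
ee_pos: [0.5309, 0.1941, 0.1169]
tool_rot: [0.664, 0.748, -0.001, -0.0]
wrist_force: [-4.2, -0.3, -1.6]
opening: 0.248
```

```bash
python3 - <<'E'
from pl import *
est();show(T(0,70))
E
```

```text
handle intake [ 0.6 -1.9 50.2] theta -3.0 a 73.3 op 21.76
t 17.35 pos [0.5309 0.1941 0.1169] yang 0.119 z [-0.001 -0.    -1.   ] F [-4.2 -0.3 -1.6] op 2.18 j [ 0.23  0.43  1.7  -0.    1.01  0.11]
[ 0.02 -0.26 -0.28] turn 0.0
```

Request:
drive_tool([
  [[0, -0.3, 0], 0, 2.2],
  [[0, -0.3, -0.5], 0, 2.4],
  [[0, -0.3, -1.5], 0, 2.6],
  [[0, -0.3, -3], 0, 2.8],
  [[0, -0.3, -6], 0, 3],
  [[0, -0.3, -11], 0, 3],
  [[0, -5, -16], 0, 3],
  [[0, -11, -16], 0, 3],
  [[0, -11, -16], 0, 3],
])

```text
time_s: 18.48
ee_pos: [0.4184, 0.1806, 0.2787]
tool_rot: [0.663, 0.748, 0.0, 0.0]
wrist_force: [0.6, -0.7, 0.0]
opening: 0.344
```

```bash
python3 look.py n scene top; python3 home.py n;python3 - <<'E'
from pl import *
show()
E
```

```text
t 18.57 pos [0.4226 0.1813 0.2786] yang 0.1194 z [ 0.003  0.001 -1.   ] F [-0.2  0.2  0.4] op 3.0 j [ 0.25  0.1   1.72 -0.    1.32  0.14]
```

View pics/hs_n.png

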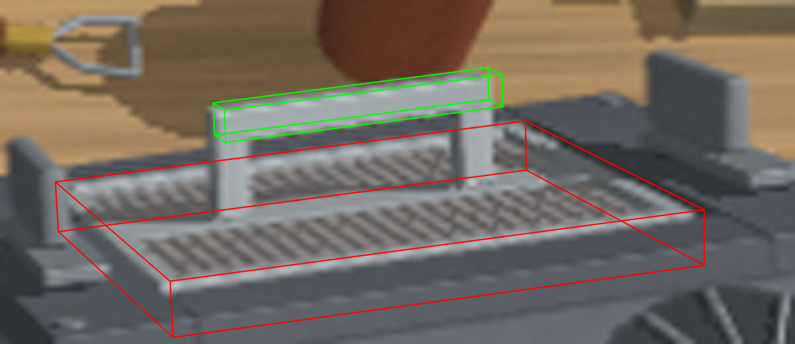

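View pics/ht_n.png

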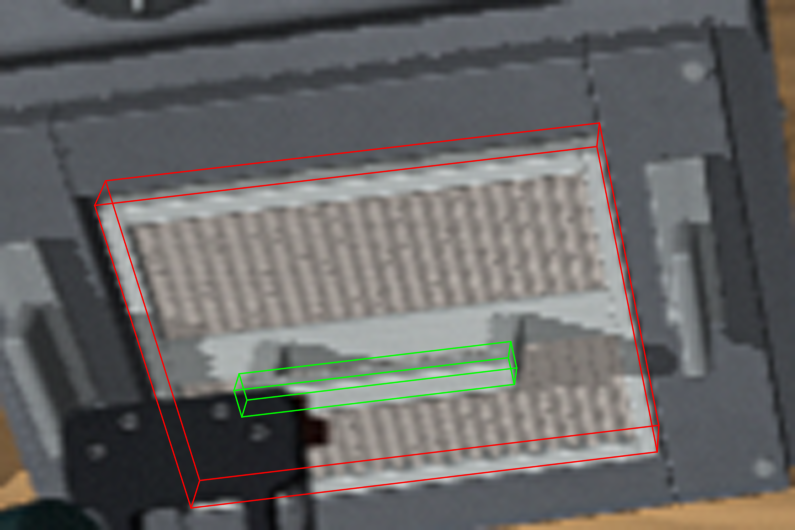

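View pics/zscene_n.png

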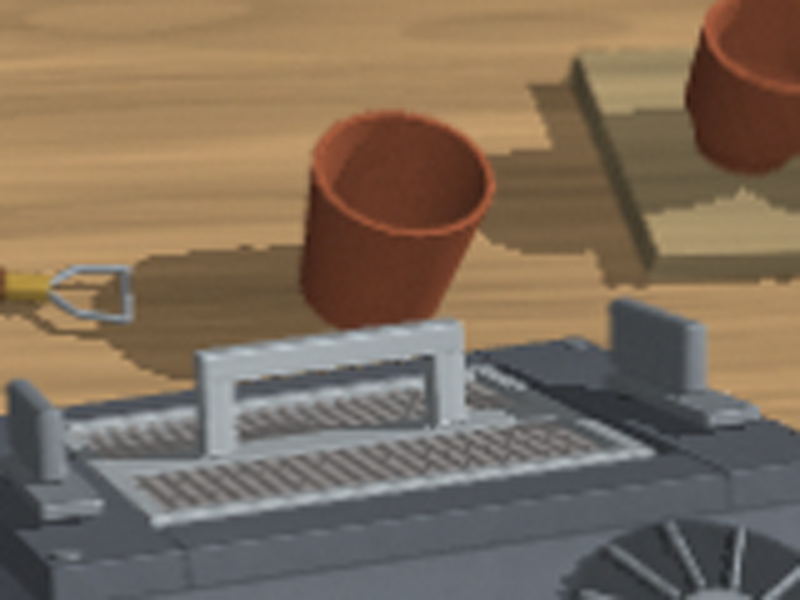

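View pics/ztop_n.png

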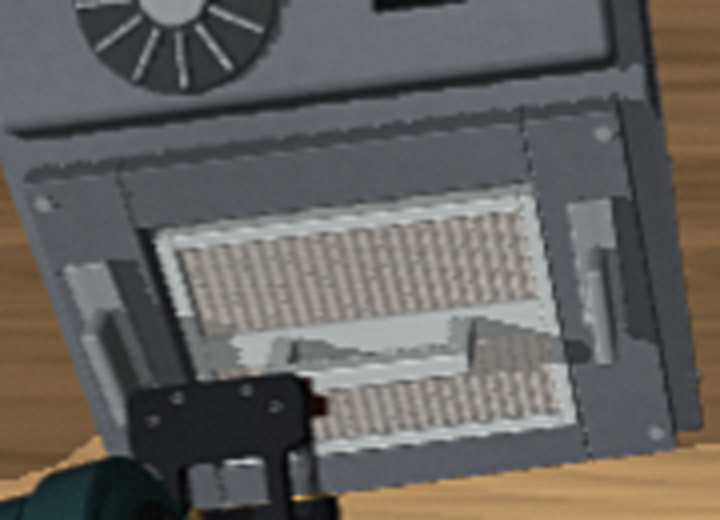

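```bash
cat > bt.py <<'E'
from mv import *
from h import inta
iv=np.load("iv.npy")
def B(X,Y,up=0,z=38.5):
    p=inta(iv,[X/1000,Y/1000,z/1000])[0]; return (p[0],p[1],p[2]+up,iv[3])
def arc(deg,side=1,rho=26,over=0):
    a=np.radians(deg); cx=5*np.cos(a)+rho*np.sin(a); cy=5*np.sin(a)-rho*np.cos(a)
    return B(cx+11-over,side*(133+cy))
E
python3 - <<'E'
from bt import *
show(B(37,154,.08),B(37,154))
E
```

```text
t 18.57 pos [0.4226 0.1813 0.2786] yang 0.1194 z [ 0.003  0.001 -1.   ] F [-0.2  0.2  0.4] op 3.0 j [ 0.25  0.1   1.72 -0.    1.32  0.14]
[15.57 14.55  5.59] turn 0.0
[15.57 14.53 13.59] turn 0.0
```

Request:
drive_tool([
  [[6, 5, 0], 0, 1],
  [[11, 10, 1], 0, 0],
  [[15.6, 14.5, 3], 0, 0],
  [[15.6, 14.5, 6], 0, 0],
  [[15.6, 14.5, 9], 0, 0],
  [[15.6, 14.5, 11], 0, 0],
  [[15.6, 14.5, 11], 0, 0],
])

```text
time_s: 19.45
ee_pos: [0.5479, 0.353, 0.1647]
tool_rot: [0.664, 0.748, -0.002, -0.001]
wrist_force: [-0.6, 0.4, 0.2]
opening: -0.0
```

```bash
python3 - <<'E'
from bt import *
show(B(37,154),*[arc(d) for d in (90,75,60,45,30,15,0)])
E
python3 look.py p scene top
```

```text
t 19.45 pos [0.5479 0.353  0.1647] yang 0.1187 z [-0.003 -0.002 -1.   ] F [-0.6  0.4  0.2] op -0.0 j [ 0.47  0.49  1.45 -0.    1.21  0.35]
[0.01 0.09 2.15] turn -0.0
[-1.59  0.09  2.15] turn -0.0
[-2.28  0.12  2.13] turn -0.0
[-2.96  0.01  2.21] turn -0.0
[-3.57 -0.25  2.39] turn -0.0
[-4.09 -0.62  2.65] turn -0.0
[-4.47 -1.09  2.99] turn -0.0
[-4.69 -1.63  3.36] turn -0.0
```

View pics/scene_p.png

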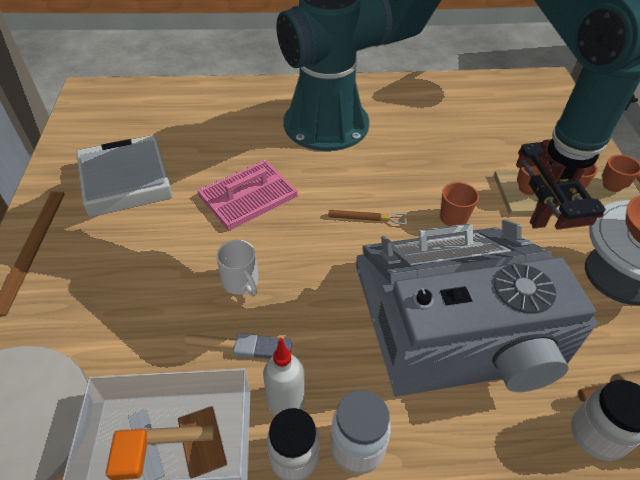

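View pics/top_p.png

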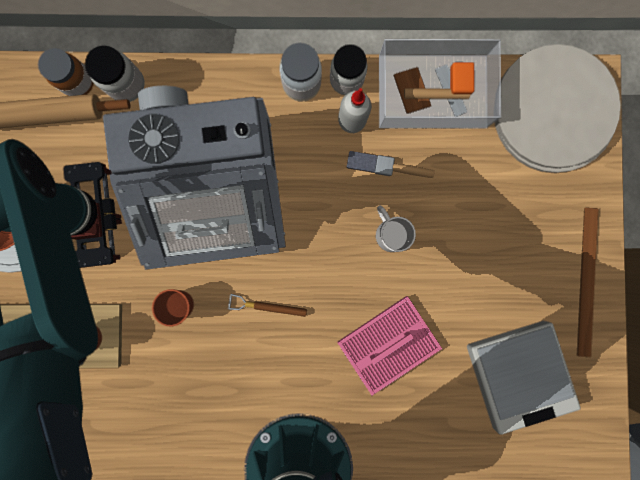

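Request:
drive_tool([
  [[0, 0.1, 1], 0, 0],
  [[0, 0.1, 2.1], 0, 0],
  [[0, 0.1, 2.1], 0, 0],
  [[-0.8, 0.1, 2.1], 0, 0],
  [[-1.6, 0.1, 2.1], 0, 0],
  [[-2, 0.1, 2.1], 0, 0],
  [[-2.3, 0.1, 2.1], 0, 0],
  [[-3, 0, 2.2], 0, 0],
  [[-3.3, -0.1, 2.3], 0, 0],
  [[-3.6, -0.25, 2.4], 0, 0],
  [[-3.85, -0.45, 2.5], 0, 0],
  [[-4.1, -0.6, 2.65], 0, 0],
  [[-4.1, -0.6, 2.65], 0, 0],
])

```text
time_s: 21.18
ee_pos: [0.5467, 0.3112, 0.1405]
tool_rot: [0.664, 0.748, -0.0, 0.0]
wrist_force: [2.5, 0.9, 2.9]
opening: 0.005
```

```bash
python3 - <<'E'
from bt import *
show(*[arc(d) for d in (30,15,0)])
E
python3 look.py q scene
```

```text
t 21.18 pos [0.5467 0.3112 0.1405] yang 0.1189 z [ 0.    -0.001 -1.   ] F [2.5 0.9 2.9] op 0.04 j [ 0.41  0.48  1.53 -0.    1.13  0.29]
[ 0.04 -0.02  0.23] turn -0.0
[-0.34 -0.49  0.56] turn -0.0
[-0.55 -1.03  0.93] turn -0.0
```

View pics/zscene_q.png

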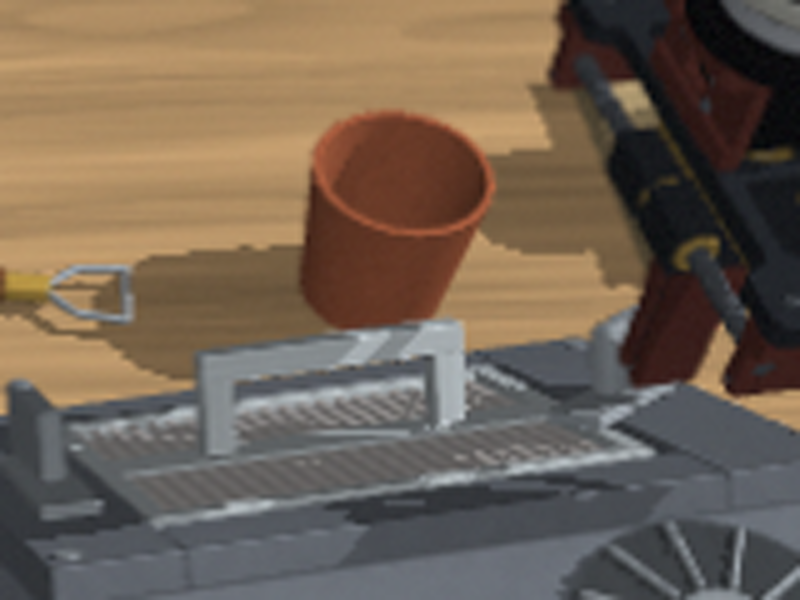

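Request:
drive_tool([
  [[-0.1, -0.1, -0.15], 0, 0],
  [[-0.25, -0.3, 0], 0, 0],
  [[-0.4, -0.5, 0.15], 0, 0],
  [[-0.5, -0.75, 0.3], 0, 0],
  [[-0.6, -0.9, 0.45], 0, 0],
  [[-0.6, -0.9, 0.45], 0, 0],
])

```text
time_s: 21.98
ee_pos: [0.538, 0.3042, 0.1359]
tool_rot: [0.664, 0.748, -0.001, -0.0]
wrist_force: [3.4, -0.1, 2.2]
opening: 0.006
```

```bash
python3 - <<'E'
from bt import *
show(*[arc(d) for d in (5,0)])
E
python3 look.py r scene
```

```text
t 21.98 pos [0.538  0.3042 0.1359] yang 0.1189 z [-0.001 -0.001 -1.   ] F [ 3.4 -0.1  2.2] op 0.05 j [ 0.4   0.47  1.56 -0.    1.11  0.28]
[0.09 0.11 0.35] turn -0.0
[ 0.04 -0.07  0.48] turn -0.0
```

View pics/zscene_r.png

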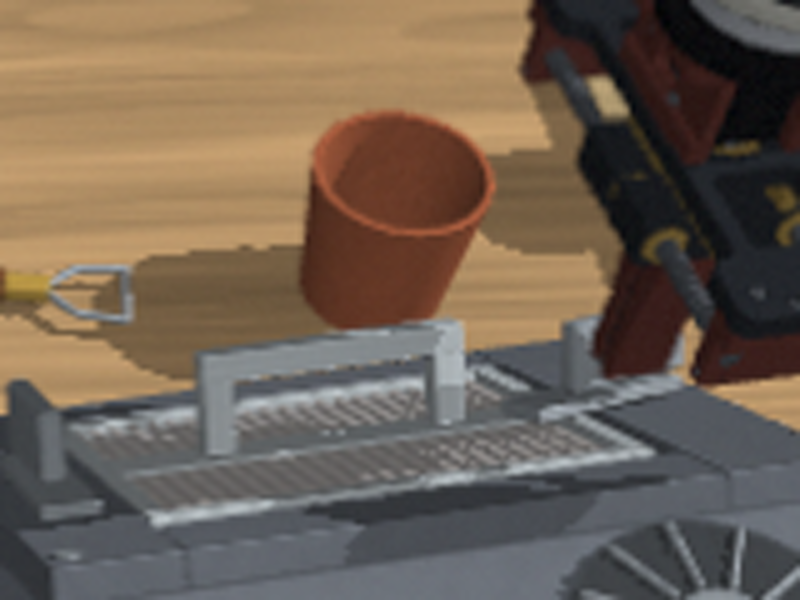

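Request:
drive_tool([
  [[0, -0.2, 0], 0, 0],
  [[0, -0.4, 0], 0, 0],
  [[0, -0.4, 0], 0, 0],
])

```text
time_s: 22.4
ee_pos: [0.5345, 0.3046, 0.136]
tool_rot: [0.664, 0.748, 0.0, 0.0]
wrist_force: [4.9, 0.2, 0.7]
opening: 0.007
```

```bash
cat > ixy.py <<'E'
from bt import *
from h import intR
s=env.sense();print("tcp intake",np.round(intR(iv[3]).T@(s["ee_pos"]-iv[:3])*1000,1)); show(B(60,107,.08))
E
python3 ixy.py
```

```text
tcp intake [ 16.6 107.4  44. ]
t 22.4 pos [0.5345 0.3046 0.136 ] yang 0.1191 z [ 0.  0. -1.] F [4.9 0.2 0.7] op 0.06 j [0.41 0.47 1.57 0.   1.1  0.29]
[ -0.04   3.87 -10.04] turn 0.0
```

Request:
drive_tool([
  [[0, 0.8, -0.6], 0, 0],
  [[0, 1, -3], 0, 0],
  [[0, 0, -9], 0, 0],
  [[-4, -5, -14], 0, 0],
  [[-8, -11, -14], 0, 0],
  [[-12, -13, -14], 0, 0],
  [[-16, -13, -14], 0, 0],
  [[-16, -13, -14], 0, 0],
])

```text
time_s: 23.4
ee_pos: [0.4228, 0.1281, 0.2761]
tool_rot: [0.665, 0.747, -0.001, -0.001]
wrist_force: [0.7, 0.4, 0.7]
opening: 0.005
```

```bash
python3 look.py s scene top; python3 - <<'E'
from ov import *
iv=np.load("iv.npy")
draw(cv2.imread("pics/scene_s.png"),"scene",440,200,110,80,7,iparts(iv,0,1.57)[1:3],"bs.png")
draw(cv2.imread("pics/top_s.png"),"top",110,180,90,80,7,iparts(iv,0,1.57)[1:3],"btp.png")
E
python3 ixy.py
```

```text
tcp intake [-10.1 -52.6 233.6]
t 23.5 pos [0.4238 0.1302 0.276 ] yang 0.1175 z [-0.002  0.001 -1.   ] F [-0.2  0.7 -0.6] op 0.04 j [0.14 0.08 1.75 0.   1.32 0.02]
[15.98 16.92  3.95] turn -0.002
```

View pics/bs.png

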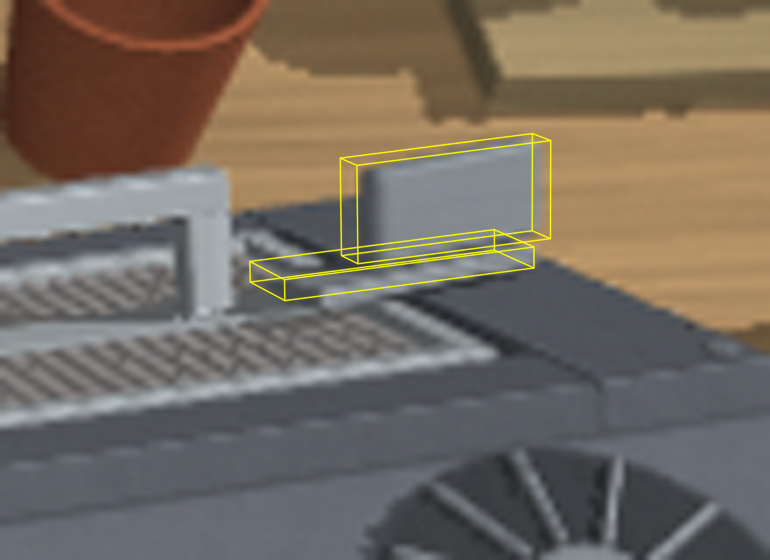

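View pics/btp.png

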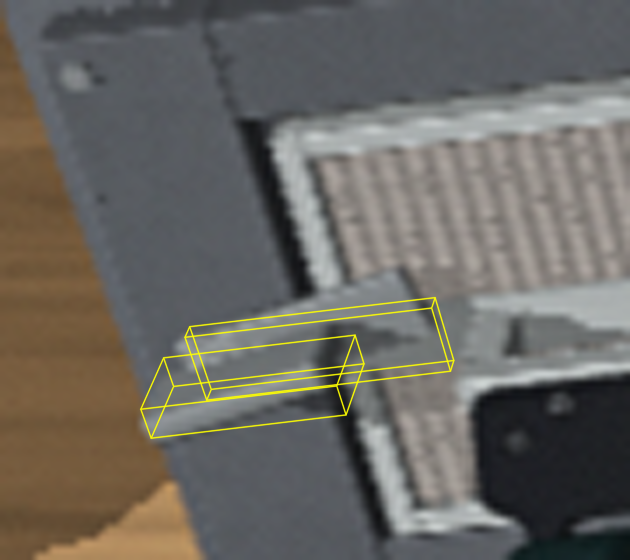

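```bash
python3 - <<'E'
from ov import *
iv=np.load("iv.npy")
ims=[]
for a in (.15,.22,.29):
    draw(cv2.imread("pics/top_s.png"),"top",115,205,65,40,6,iparts(iv,a,1.57)[1:3],"t.png"); A=cv2.imread("pics/t.png")
    draw(cv2.imread("pics/scene_s.png"),"scene",470,210,65,40,6,iparts(iv,a,1.57)[1:3],"t.png"); ims.append(np.hstack([A,cv2.imread("pics/t.png")]))
cv2.imwrite("pics/u.png",cv2.resize(np.vstack(ims),None,fx=.83,fy=.83))
E
```

```text
(no output)
```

View pics/u.png

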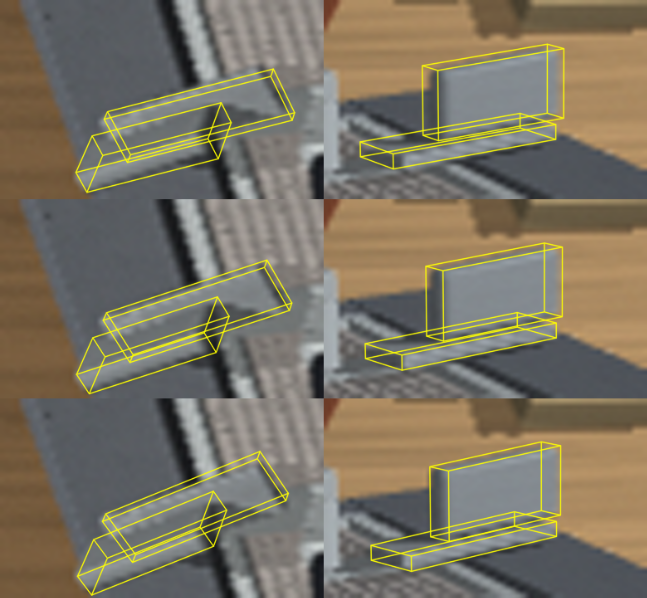

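```bash
python3 - <<'E'
from bt import *
show(B(28,106,.08,z=44),B(28,106,0,z=43),B(18,106,0,z=43),B(11.5,106,0,z=43))
E
```

```text
t 23.5 pos [0.4238 0.1302 0.276 ] yang 0.1175 z [-0.002  0.001 -1.   ] F [-0.2  0.7 -0.6] op 0.04 j [0.14 0.08 1.75 0.   1.32 0.02]
[15.88 13.98  5.34] turn -0.002
[15.87 14.05 13.42] turn -0.002
[15.87 13.24 13.99] turn -0.002
[15.87 12.7  14.37] turn -0.002
```

Request:
drive_tool([
  [[6, 5, 0], 0, 0],
  [[11, 10, 0], 0, 0],
  [[15.9, 14.2, 1], 0, 0],
  [[15.9, 14.2, 6], 0, 0],
  [[15.9, 14.2, 11], 0, 0],
  [[15.9, 14.2, 13.4], 0, 0],
  [[15.9, 14.2, 13.4], 0, 0],
  [[15.9, 13.7, 13.7], 0, 0],
  [[15.9, 13.2, 14], 0, 0],
  [[15.9, 12.9, 14.2], 0, 0],
  [[15.9, 12.6, 14.3], 0, 0],
  [[15.9, 12.5, 14.3], 0, 0],
  [[15.9, 12.5, 14.3], 0, 0],
])

```text
time_s: 25.12
ee_pos: [0.5317, 0.3027, 0.1342]
tool_rot: [0.664, 0.748, 0.002, 0.001]
wrist_force: [4.6, -0.4, 1.5]
opening: 0.002
```

```bash
python3 ixy.py
```

```text
tcp intake [ 13.1 105.9  44.2]
t 25.12 pos [0.5317 0.3027 0.1342] yang 0.1189 z [ 0.004  0.001 -1.   ] F [ 4.6 -0.4  1.5] op 0.02 j [ 0.41  0.46  1.58 -0.    1.09  0.29]
[  0.11   4.22 -10.2 ] turn -0.0
```

Request:
drive_tool([
  [[0, -0.2, 0], 0, 0],
  [[0, -0.2, 0], 0, 0],
])

```text
time_s: 25.38
ee_pos: [0.5299, 0.3027, 0.1342]
tool_rot: [0.664, 0.748, 0.002, 0.001]
wrist_force: [4.6, -0.1, 1.2]
opening: 0.004
```

```bash
python3 ixy.py
```

```text
tcp intake [ 11.6 106.1  45.2]
t 25.38 pos [0.5299 0.3027 0.1342] yang 0.1187 z [ 0.005  0.001 -1.   ] F [ 4.6 -0.1  1.2] op 0.04 j [ 0.41  0.46  1.59 -0.    1.09  0.29]
[  0.1   4.4 -10.2] turn -0.0
```

```bash
python3 - <<'E'
from bt import *
show(B(37,-154,.1))
E
```

```text
t 25.38 pos [0.5299 0.3027 0.1342] yang 0.1187 z [ 0.005  0.001 -1.   ] F [ 4.6 -0.1  1.2] op 0.04 j [ 0.41  0.46  1.59 -0.    1.09  0.29]
[-26.     2.52 -10.9 ] turn -0.0
```

Request:
drive_tool([
  [[0, 0.8, -0.6], 0, 0],
  [[0, 1, -4], 0, 0],
  [[0, 1, -10], 0, 0],
  [[-5, 1, -12], 0, 0],
  [[-11, 1.5, -12], 0, 0],
  [[-17, 2, -12], 0, 0],
  [[-23, 2.5, -12], 0, 0],
  [[-26, 2.5, -11], 0, 0],
  [[-26, 2.5, -11], 0, 0],
])

```text
time_s: 26.5
ee_pos: [0.5826, 0.0453, 0.2425]
tool_rot: [0.665, 0.747, -0.001, -0.001]
wrist_force: [-1.0, 0.5, 0.3]
opening: 0.004
```

```bash
python3 look.py v scene top;  cat > ba.py <<'E'
from ov import *
import sys
iv=np.load("iv.npy"); k=sys.argv[1]; side=sys.argv[2]; ims=[]
sl=slice(1,3) if side=="l" else slice(3,5)
t0=(115,205) if side=="l" else (225,190); s0=(470,210) if side=="l" else (370,225)
for a in map(float,sys.argv[3:]):
    draw(cv2.imread(f"pics/top_{k}.png"),"top",*t0,65,40,6,iparts(iv,a,a)[sl],"t.png"); A=cv2.imread("pics/t.png")
    draw(cv2.imread(f"pics/scene_{k}.png"),"scene",*s0,65,40,6,iparts(iv,a,a)[sl],"t.png"); ims.append(np.hstack([A,cv2.imread("pics/t.png")]))
cv2.imwrite(f"pics/ba_{k}{side}.png",cv2.resize(np.vstack(ims),None,fx=.83,fy=.83))
E
python3 ba.py v l -.1 0 .1
python3 - <<'E'
from bt import *
show(B(37,-154,0,z=42),B(30,-138,0,z=42),*[B(5*np.cos(a)+26*np.sin(a)+6.5,-(133+5*np.sin(a)-26*np.cos(a)),0,z=42) for a in np.radians([90,75,60,45,30,15,0])])
E
```

```text
t 26.6 pos [0.5829 0.0477 0.2432] yang 0.1181 z [-0.001  0.001 -1.   ] F [-0.   0.2 -0.2] op 0.04 j [-0.04  0.32  1.52  0.    1.31 -0.16]
[-0.07  0.04  9.71] turn -0.001
[ 1.53 -0.53 10.11] turn -0.001
[ 1.53 -0.33  9.97] turn -0.001
[ 2.22 -0.3   9.95] turn -0.001
[ 2.9  -0.41 10.03] turn -0.001
[ 3.52 -0.67 10.21] turn -0.001
[ 4.03 -1.04 10.47] turn -0.001
[ 4.41 -1.51 10.8 ] turn -0.001
[ 4.63 -2.05 11.18] turn -0.001
```

View pics/ba_vl.png

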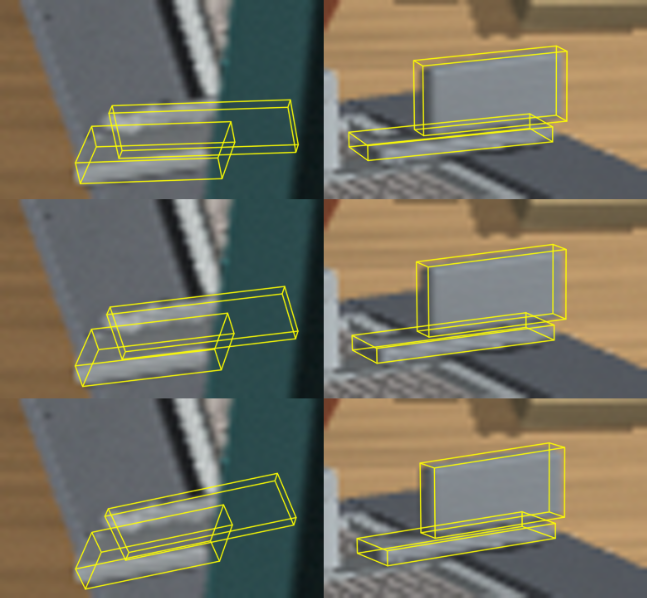

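View pics/scene_v.png

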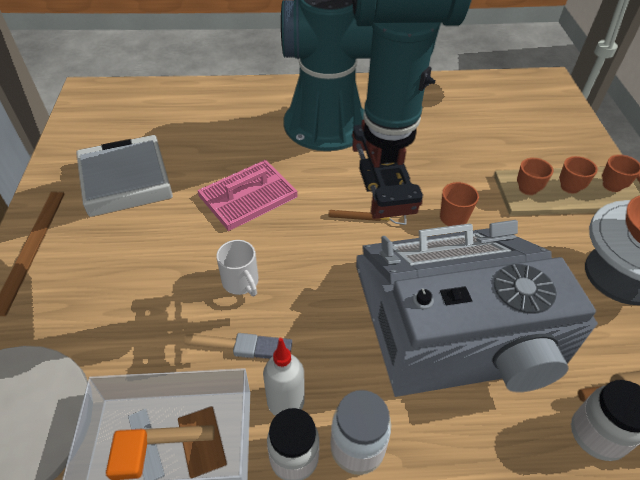

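Request:
drive_tool([
  [[0, 0, 4], 0, 0],
  [[0, 0, 8], 0, 0],
  [[0, 0, 9.7], 0, 0],
  [[0, 0, 9.7], 0, 0],
  [[0.8, -0.2, 9.8], 0, 0],
  [[1.5, -0.3, 9.95], 0, 0],
  [[1.9, -0.3, 9.95], 0, 0],
  [[2.3, -0.3, 9.95], 0, 0],
  [[2.6, -0.35, 10], 0, 0],
  [[2.9, -0.4, 10.05], 0, 0],
  [[3.2, -0.55, 10.1], 0, 0],
  [[3.5, -0.7, 10.2], 0, 0],
  [[3.8, -0.85, 10.35], 0, 0],
  [[4.05, -1.05, 10.5], 0, 0],
  [[4.25, -1.3, 10.65], 0, 0],
  [[4.4, -1.5, 10.8], 0, 0],
  [[4.4, -1.5, 10.8], 0, 0],
])

```text
time_s: 28.72
ee_pos: [0.5628, 0.0899, 0.1349]
tool_rot: [0.664, 0.748, 0.0, -0.001]
wrist_force: [3.3, 1.8, 3.2]
opening: 0.005
```

```bash
python3 ixy.py; python3 look.py w scene
```

```text
tcp intake [  18.1 -109.1   41.6]
t 28.73 pos [0.5628 0.0899 0.1349] yang 0.119 z [-0.001  0.001 -1.   ] F [3.3 1.8 3.2] op 0.05 j [ 0.04  0.41  1.67  0.    1.06 -0.08]
[ 21.62   3.6  -10.13] turn 0.0
```

View pics/scene_w.png

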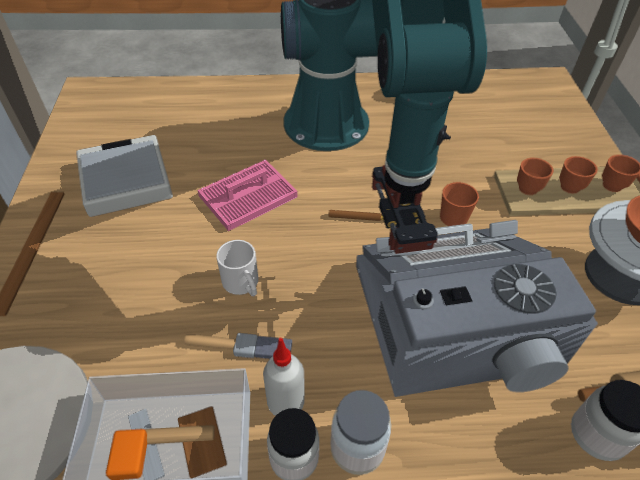

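Request:
drive_tool([
  [[0.1, -0.25, 0.05], 0, 0],
  [[0.2, -0.5, 0.1], 0, 0],
  [[0.2, -0.65, 0.2], 0, 0],
  [[0.2, -0.65, 0.2], 0, 0],
])

```text
time_s: 29.28
ee_pos: [0.5575, 0.0906, 0.1332]
tool_rot: [0.664, 0.748, 0.001, 0.001]
wrist_force: [6.8, 1.6, 1.5]
opening: 0.004
```

```bash
python3 ixy.py
```

```text
tcp intake [  12.9 -107.8   43.1]
t 29.27 pos [0.5575 0.0906 0.1332] yang 0.1188 z [ 0.002  0.    -1.   ] F [6.8 1.6 1.5] op 0.04 j [ 0.04  0.4   1.69  0.    1.05 -0.08]
[ 21.48   4.14 -10.31] turn -0.0
```

Request:
drive_tool([
  [[0, -0.17, 0], 0, 0],
  [[0, -0.17, 0], 0, 0],
  [[0, 0.7, -0.6], 0, 0],
  [[0, 1, -4], 0, 0],
  [[0, 0, -10], 0, 0],
  [[-2, -6, -14], 0, 0],
  [[-2, -12, -14], 0, 0],
  [[-8, -13, -14], 0, 0],
  [[-14, -14, -14], 0, 0],
  [[-20, -14, -14], 0, 0],
  [[-20, -14, -14], 0, 0],
])

```text
time_s: 30.65
ee_pos: [0.4399, -0.1281, 0.2724]
tool_rot: [0.666, 0.746, -0.001, -0.001]
wrist_force: [0.4, -0.3, -0.7]
opening: 0.004
```

```bash
python3 look.py x scene top; python3 ba.py x r -.1 0 .1;python3 ba.py x l -.1 0 .1; python3 ixy.py
```

```text
tcp intake [ -24.2 -307.4  238.9]
t 30.75 pos [ 0.4395 -0.1245  0.2722] yang 0.1169 z [-0.004  0.002 -1.   ] F [-0.5 -0.3 -0.6] op 0.04 j [-0.43  0.1   1.73  0.    1.31 -0.54]
[41.46 18.32  3.61] turn -0.002
```

View pics/ba_xr.png

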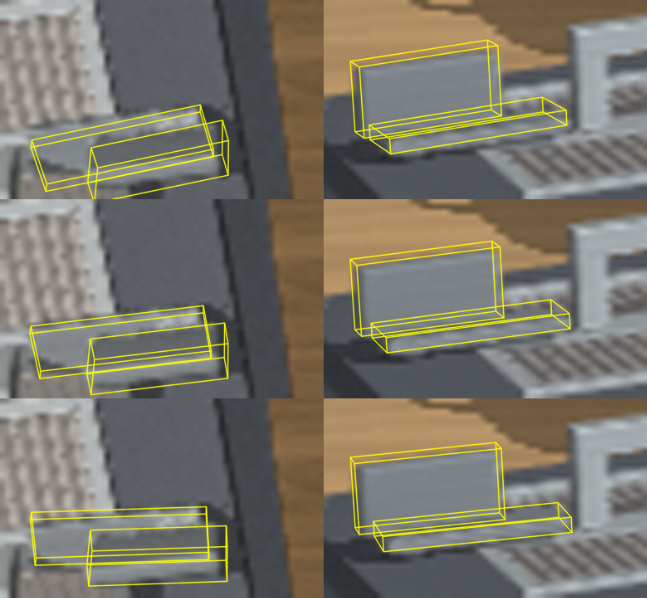

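View pics/ba_xl.png

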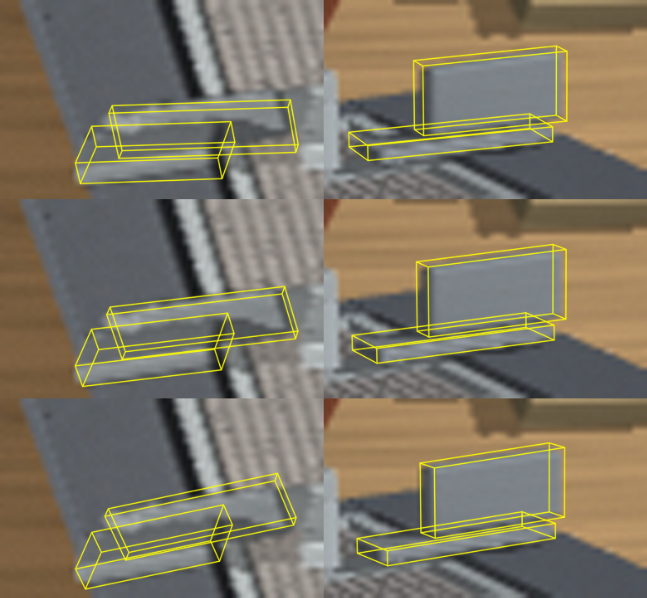

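View pics/ztop_x.png

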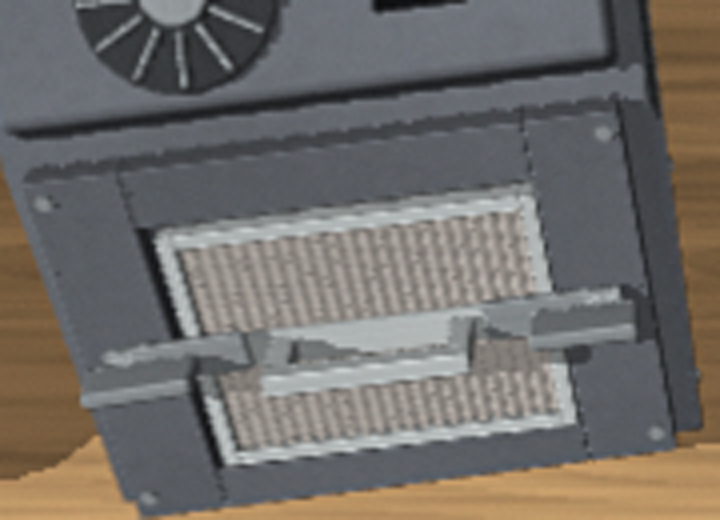

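View pics/scene_x.png

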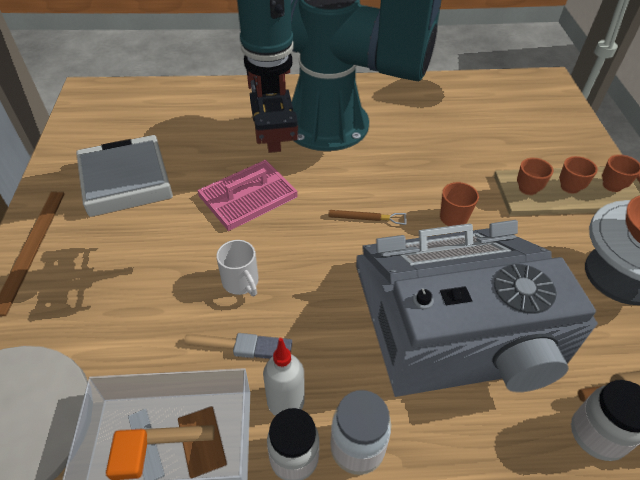

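```bash
python3 - <<'E'
from workcell import workorder
print(workorder.sign_off())
E
```

```text
the job is handed in; nothing more can be done
None
```

The filter is in the intake, handle outward and flush with the rails. Both turnbuttons are turned across its edges, and the job was handed in at about 31 s.

**How it was done:**
- I gripped the filter by its bar.
- I put its upper edge into the recess and let the filter pivot in the jaws down onto the seat. One attempt stuck by friction, so I lifted it slightly and set the edge further up the slope.
- I released it only once both edges bore firmly. At that point the wrist read about 39 N of upward force, with the filter barely moving.
- I then swept each button closed with the shut fingers. The left one stopped about 0.2 rad short on the first pass, so I pushed it a second time.

**Last checks:**
- **Filter:** in both cameras it matches the home outline to about 1 px, or roughly 1.3 px low at its upper edge in the scene view. It sits a little to the right within its play, as seen from above.
- **Buttons:** matched by eye against overlays, the left is at about 0 to 0.05 rad and the right at about 0.
- **Other things:** the mug, clay cup, squeeze bottle and brush are where they were in the first picture, and the arm is clear of everything.

**Disagreements:**
- After seating, the arm's own position put the handle 3 to 4 mm lower than nominal. I put this down to the bar slipping in the jaws, since the pictures show the filter flush.
- The tips of the closed fingers turned out thinner than I had worked out. That is why the first button needed the second push.

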